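Snap the grill tools into their clip rack

TASK

Put the two loose grill tools away in the row of spring clips: lay each one along the empty clip holder that fits its handle's thickness (the thick-handled brush in the wide one, the thin-handled scraper in the narrow one) and press it down sideways until both clips of the holder have snapped over the handle and it is fully home, level, with its handle about central between the clips, heads pointing either way. Leave the fork that is already in its clips where it is and do not shift the shaker.

Things in the scene. Friction and masses are not known exactly. Their poses are not given: they have to be found in the camera images.
- brush_mid (a point): Origin on the handle's axis, half-way along it, near the balance point; x along the handle to the head, z up as it lies. Loose grill brush: pale wooden round handle 26 mm dia x 140; knob 36 dia x 18 at -x; block head 70 long x 52 wide x 36 high at +x, dark bristles. 160 g. Lies level on the shelf, axis 18 mm up.
- scraper_mid (a point): Origin on the handle's axis, half-way along it, near the balance point; x along the handle to the head, z up as it lies. Loose grate scraper: steel round handle 14 mm dia x 140; black knob 32 dia x 14 at -x; neck and T-shaped upright blade 64 wide x 32 high at +x, 111 mm from the origin. 130 g. Lies level on the shelf, axis 16 mm up.
- fork_mid (a point): Grill fork already snapped into the third (narrow) holder of the row: steel handle 14 mm dia x 140, two tines; origin on the handle's axis half-way along it, x towards the tines. Must stay there.
- clip_wide_seat (a point): Empty wide holder, for the 26 mm handle. Origin: axis middle of a fully snapped-in handle, 60 mm above the shelf; x along that handle, y across, z up. Lips 8 mm dia, centres 10.5 mm above the origin, gap 19.5 mm at rest. The handle first touches them 21 mm above home; pressing it home takes 5 to 10 N. The posts it then rests on end 13 mm below the origin.
- clip_narrow_seat (a point): Empty narrow holder, for the 14 mm handle. Origin: axis middle of a fully snapped-in handle, 60 mm above the shelf; x along that handle, y across, z up. Lips 8 mm dia, centres 7.5 mm above the origin, gap 8.9 mm at rest. The handle first touches them 15 mm above home; pressing it home takes 5 to 10 N. The posts it then rests on end 7 mm below the origin.
- rack: Fixed wooden plate 150 x 250 x 10 mm (origin: centre of underside) with three holders at y = -80, 0, 80 mm, in any order. Each has two clips at x = -45 and 45 mm, 12 mm long, free for fingers between down to 16 mm above the shelf. A clip: two upright steel blades with round lips, sprung apart by a handle pressed down (2 N a side + 0.3 N/mm, up to 4.5 mm), over a post.
- shaker: Bystander: steel shaker, 46 mm diameter, 75 mm high; origin: centre of its underside.
Not all that is in view belongs to the job. What is shaped like the part that bears scraper_mid but purple is not meant. Leave any purple look-alike of the part that bears brush_mid alone.

How it is judged (in metres and radians):
At the end, for the whole second after the job is handed in: Brush in the wide holder, scraper in the narrow one, released, at rest (under 20 mm/s): handle middle within 25 mm of the seat point along the handle, 4 mm across and in height, aligned within 0.08 rad (either way round); fork within 20 mm of its start (x of brush_mid in the frame of clip_wide_seat between -0.025 and 0.025 m and y of brush_mid in the frame of clip_wide_seat between -0.004 and 0.004 m and z of brush_mid in the frame of clip_wide_seat between -0.004 and 0.004 m and angle between the x axis of brush_mid and the x axis of clip_wide_seat, either way round below 0.08 rad and x of scraper_mid in the frame of clip_narrow_seat between -0.025 and 0.025 m and y of scraper_mid in the frame of clip_narrow_seat between -0.004 and 0.004 m and z of scraper_mid in the frame of clip_narrow_seat between -0.004 and 0.004 m and angle between the x axis of scraper_mid and the x axis of clip_narrow_seat, either way round below 0.08 rad and linear speed of each of brush, scraper below 0.02 m/s and distance of fork_mid from where it was at the start of the episode below 0.02 m); the robot touches nothing.
It fails at once if the fork is pulled out of its clips or shoved more than 20 mm (distance of fork_mid from where it was at the start of the episode above 0.02 m).
It fails at once if the shaker is shifted more than 30 mm (distance of shaker from where it was at the start of the episode above 0.03 m).
It also fails if it takes over 67 s, if anything falls off the work surface, if the arm or the gripper's body presses on something with over 40 N, if the wrist force passes 120 N, or if a joint passes its speed limit or range.

ROBOT

A 7-joint arm with a two-finger parallel gripper is mounted at the origin on the work surface. World frame = base frame: x ahead of the robot, y to its left, z up, the work surface at z = 0. Lengths are in mm, angles in rad, forces in N, time in s.
With the tool pointing down it reaches from about 400 to 875 mm from the base axis. Payload 4.4 kg.
Tool frame: the origin (TCP) lies midway between the tips of the shut fingers; the grasp point (between the pads) lies 19 mm behind it; x points along the fingers, z is the direction in which the jaws open and shut, and the axes are right-handed (so a half turn about x gives the same grasp; the last joint's range is limited). The gripper opens to 85 mm and grips with 20 to 120 N. Pads are 22 mm wide; open, the fingers measure 114 mm over their backs; the gripper's body (76 mm by 85 mm) begins 54 mm behind the grasp point. The pads swing forward as they close: fully open they stand 13 mm farther back than shut.
Start: joints at [-1.239, 0.628, 0.038, 1.517, -0.027, 0.996, -0.02], TCP at [251.782, 599.269, 231.313] pointing down, gripper open.
Joint ranges: [-3.06, 3.06], [-0.37, 2.12], [-1.25, 1.32], [0.18, 2.47], [-1.1, 4.24], [0.23, 1.98], [-2.94, 2.94]. Speed limits (rad/s): [2.57, 2.57, 3.14, 3.14, 3.14, 3.14, 3.14].

INTERFACE

Orientations are given as [roll, pitch, yaw] about the fixed x, y, z axes, in that order (R = Rz(yaw) Ry(pitch) Rx(roll)).
In Python, from cell import ctrl gives the robot as it stands. The module is installed in compiled form; this text tells all that it offers.
- The arm moves only by the tool servo_tool, never from a script. Its argument "rows" is a list of rows, each an object of numbers: "dx", "dy", "dz": the shift along the tool's x, y, z in units of 750 mm (1.0 is 750 mm); "wx", "wy", "wz": the turn, a rotation vector about the tool's x, y, z in units of 6 degrees (1.0 is 6 degrees); "fingers": the closure, from 0 (fully open) to 1 (shut). In form: [{"dx": .., "dy": .., "dz": .., "wx": .., "wy": .., "wz": .., "fingers": ..}, ...]. A call has 1 to 5 rows; each row shifts and turns the commanded pose from where the row before left it, along the tool's axes as they then stand; what a row does not reach is not made up. A row lasts 1/8 s, in which the tool goes at most 62.5 mm and 10.7 degrees, less where a joint would pass 70% of its speed; a pose out of reach is approached as far as the arm can. A call with a number of a shift or a turn outside -1 to 1 is refused whole. A call with a gripper value outside its range is refused whole. The fingers move at their own pace and stop on an object; the grip force is fixed at half the most. Time passes only in rows, so rows that do not move let the fingers close. It gives the time, the measured TCP pose, the force and the opening at its end, in the units of the state.
- ctrl.read_state(): the state, without advancing time (a new reading comes with each control period).
- ctrl.get_image(name): name is "side" or "top"; returns the picture (384x512x3 uint8, red, green, blue); there is no depth.
- ctrl.camera_info(name): a dict with "fovy" (degrees; the focal length in pixels is half the picture's height over the tangent of half this angle, whatever the lens; pixels are square), "cx", "cy" (the principal point, pixels), "R" (3x3) and "t" (3): a world point X has camera coordinates R X + t. Camera axes: x right, y down, z forward; pixel columns grow to the right and rows downward; lengths in mm; the calibration is good to about 2 mm. A picture is of the moment at which its call begins. camera_info takes no time and is no camera call.
- ctrl.finish_job(): hands the job in, once; it reports no verdict.
Trained networks look in the newest picture that a camera, given by its name, has taken for a name from the list of things; names that differ only in an ending like _2 or _b are one class to them, and where a whole thing is asked for, a point or a joint stands for the part that bears it (a point fixed in the world has none). Each returns a list of dicts, best first, with "conf" (0 to 1); they miss things now and then, are a little off and sometimes report something else, mostly with a low value. They report only what shows in the picture. A call takes as long as a camera call. They do not tell look-alikes from the thing itself.
- ctrl.search_frame(label, camera): "extent" ([centre column, centre row, width, height] in pixels, round what is visible of it).
- ctrl.silhouettes(label, camera): "region" (384x512 bool, what is visible of it) and "extent" ([centre column, centre row, width, height] in pixels, round what is visible of it).
- ctrl.mark_of(label, camera): "point" ([column, row] in pixels: a listed point, or the origin of a listed thing).
The state is a dict: "clock": time; "qpos": joint angles; "qd": joint speeds; "tau": joint torques, N m; "eef_pos": TCP position; "tool_rot": TCP orientation; "force": force on the tool from outside, world axes, zero at the start; "torque": the same for the moment, N m; "width": finger opening in mm.
Only numpy, scipy, OpenCV 4.12 (cv2) and the standard library are available. Lean on these libraries where they do the work, as an engineer would, in place of code of your own. Each camera call takes 0.05 s, during which the arm holds its last target.

## Working session

There is one attempt and no reset: what is moved stays moved. The work goes in short steps, Python scripts to look and compute and a tool call to move; the robot and the scene stay as the last step left them, time stands still between calls to the robot, and variables do not carry over. Pictures are saved under pics/ and viewed, and the job is handed in when it is done.

Besides the shell and the picture viewer there is one more tool, called after "Request:" as a command line: name --argument value ..., lists and objects as JSON in quotes. servo_tool: Moves the arm, as the interface text tells. Its arguments: {"type":"object","properties":{"rows":{"type":"array"}},"required":["rows"]}

```bash
mkdir -p pics; python3 - <<'E'
from cell import ctrl
import cv2,numpy as np
for n in("side","top"):
    im=ctrl.get_image(n); cv2.imwrite(f"pics/{n}0.png",im[:,:,::-1]); i=ctrl.camera_info(n)
    R=np.array(i['R']);print(n,i['fovy'],i['cx'],i['cy'],R.round(4).tolist(),i['t'],'pos',(-R.T@np.array(i['t'])).round(0))
    for l in("brush_mid","scraper_mid","fork_mid","clip_wide_seat","clip_narrow_seat","rack","shaker"):
        print(l,[(np.round(d['point']).tolist(),round(d['conf'],2)) for d in ctrl.mark_of(l,n)])
print(ctrl.read_state())
E
```

```text
side 53.45504789033618 247.88071967152607 192.39213229914932 [[0.9931, -0.116, -0.0189], [-0.0808, -0.5567, -0.8268], [0.0854, 0.8226, -0.5622]] [-480.66956853   92.7269382  1123.71716618] pos [ 389. -928.  699.]
brush_mid [([266.0, 226.0], 0.86), ([148.0, 166.0], 0.85)]
scraper_mid [([265.0, 282.0], 0.91), ([178.0, 281.0], 0.86), ([361.0, 246.0], 0.17)]
fork_mid [([256.0, 151.0], 0.75)]
clip_wide_seat [([272.0, 172.0], 0.58)]
clip_narrow_seat [([266.0, 162.0], 0.6)]
rack [([266.0, 179.0], 0.66), ([268.0, 228.0], 0.59), ([272.0, 174.0], 0.56)]
shaker [([362.0, 248.0], 0.81), ([257.0, 152.0], 0.66)]
top 51.95465528003762 261.8891693512131 195.55875611275474 [[0.0074, -0.9998, -0.0208], [-0.9964, -0.0056, -0.084], [0.0839, 0.0214, -0.9962]] [   2.29070032  489.69202416 1293.74591768] pos [ 379.  -23. 1330.]
brush_mid [([295.0, 184.0], 0.87), ([173.0, 294.0], 0.67)]
scraper_mid [([346.0, 260.0], 0.67), ([352.0, 194.0], 0.57)]
fork_mid [([183.0, 171.0], 0.66)]
clip_wide_seat [([237.0, 168.0], 0.62), ([326.0, 116.0], 0.28)]
clip_narrow_seat [([211.0, 171.0], 0.6)]
rack [([210.0, 176.0], 0.63)]
shaker [([322.0, 118.0], 0.59)]
{'clock': 0.8, 'qpos': array([-1.23880491,  0.62837889,  0.03850423,  1.51740472, -0.02701473,
        0.99630673, -0.02002703]), 'qd': array([ 7.92673894e-05,  1.16435160e-03, -1.29230404e-03, -2.48038923e-03,
        5.68543161e-04, -7.36766691e-04,  1.46522534e-04]), 'tau': array([ 4.37736435e-04, -5.63204885e+01,  1.22543089e+00, -1.93770665e+01,
        1.09323906e-02,  1.36587008e-03,  1.08151303e-05]), 'eef_pos': array([251.77656983, 599.26846477, 231.32567114]), 'tool_rot': array([1.17739084, 1.57074489, 2.35033217]), 'force': array([0.24676341, 0.54669721, 0.31248182]), 'torque': array([-0.03157347, -0.03482399,  0.06143688]), 'width': 85.51681852044105}
```

View pics/side0.png

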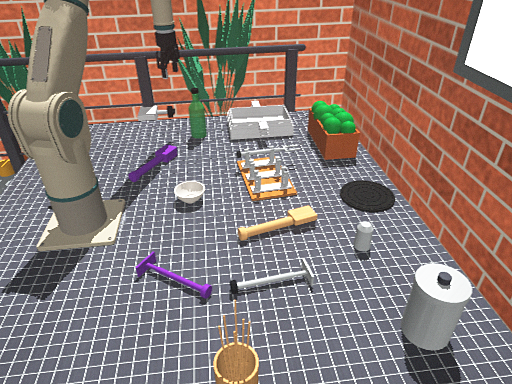

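View pics/top0.png

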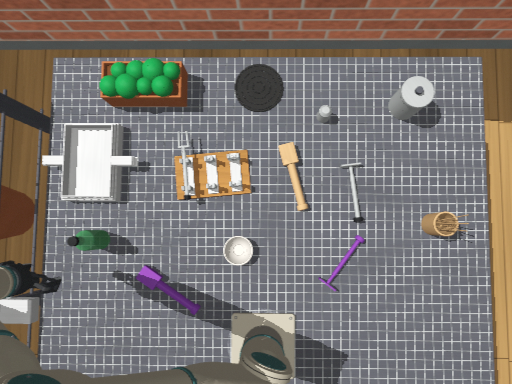

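```bash
cat > h.py <<'E'
import numpy as np,cv2
from cell import ctrl
def cam(n):
    i=ctrl.camera_info(n); return (192/np.tan(np.radians(i['fovy']/2)),i['cx'],i['cy'],np.array(i['R']),np.array(i['t']))
def ray(n,p):
    f,cx,cy,R,t=cam(n); return -R.T@t, R.T@np.array([(p[0]-cx)/f,(p[1]-cy)/f,1.])
def onz(n,p,z):
    o,d=ray(n,p); return o+d*(z-o[2])/d[2]
def proj(n,X):
    f,cx,cy,R,t=cam(n); c=R@np.array(X,float)+t; return np.array([f*c[0]/c[2]+cx,f*c[1]/c[2]+cy])
def tri(p1,p2):
    A=[];b=[]
    for n,p in(("side",p1),("top",p2)):
        o,d=ray(n,p); d=d/np.linalg.norm(d); P=np.eye(3)-np.outer(d,d); A.append(P);b.append(P@o)
    return np.linalg.lstsq(np.vstack(A),np.hstack(b),rcond=None)[0]
E
python3 - <<'E'
from h import *
s=cv2.imread("pics/side0.png");t=cv2.imread("pics/top0.png")
cv2.imwrite("pics/c1.png",cv2.resize(t[130:230,160:380],None,fx=3.6,fy=3.6,interpolation=cv2.INTER_CUBIC))
cv2.imwrite("pics/c2.png",cv2.resize(s[140:300,225:330],None,fx=5,fy=3.7,interpolation=cv2.INTER_CUBIC))
# full precision marks
for l,z in(("brush_mid",18),("scraper_mid",16),("fork_mid",60),("clip_wide_seat",60),("clip_narrow_seat",60),("rack",0),("shaker",0)):
    for n in("side","top"):
        for d in ctrl.mark_of(l,n):
            if d['conf']>.4: print(l,n,np.round(d['point'],1),onz(n,d['point'],z).round(1)[:2])
for l,n in(("rack","top"),("rack","side"),("brush_mid","top"),("scraper_mid","top"),("fork_mid","top"),("brush_mid","side"),("scraper_mid","side")):
    for k,d in enumerate(ctrl.silhouettes(l,n)):
        if d['conf']<.4: continue
        m=d['region']; ys,xs=np.nonzero(m); np.save(f"m_{l}_{n}_{k}.npy",m)
        print(l,n,round(d['conf'],2),m.sum(),np.round(d['extent']),cv2.minAreaRect(np.c_[xs,ys].astype(np.float32)))
E
```

```text
brush_mid side [266.5 225.6] [ 524.9 -104.2]
brush_mid side [148.3 165.9] [159.4 286.8]
brush_mid top [294.7 183.7] [ 530.3 -104. ]
brush_mid top [173.3 294.3] [162.4 294.5]
scraper_mid side [264.6 282.1] [ 488.  -309.2]
scraper_mid side [178.3 280.8] [ 284.6 -277.7]
scraper_mid top [346.4 260.3] [ 278.1 -273.9]
scraper_mid top [351.6 193.7] [ 498.  -293.4]
fork_mid side [256.5 151.1] [546.4 261. ]
fork_mid top [183.  170.8] [566.1 262.9]
clip_wide_seat side [272.1 172.1] [576.9 111.4]
clip_wide_seat top [237.4 168.2] [575.4  85.1]
clip_narrow_seat side [266.1 161.5] [568.5 182.5]
clip_narrow_seat top [211.1 170.6] [567.1 170.9]
rack side [265.9 178.6] [566.3 169.6]
rack side [268.  228.2] [531.  -94.6]
rack side [271.9 173.8] [591.9 197.7]
rack top [210.5 175.6] [558.8 181.8]
shaker side [362.2 248.3] [ 765.7 -211.8]
shaker side [257.4 152.2] [563.4 363.2]
shaker top [321.6 117.5] [ 761.6 -197.2]
rack top 0.74 2055 [213. 175.  77.  49.] ((211.55487060546875, 174.493896484375), (44.83519744873047, 75.64559173583984), 83.6598129272461)
rack side 0.64 617 [270. 184.  57.  37.] ((267.11
[... 713 characters left out ...]
  56.] ((184.56552124023438, 172.11380004882812), (54.082984924316406, 8.044917106628418), 86.633544921875)
brush_mid side 0.65 507 [150. 164.  48.  39.] ((152.02000427246094, 163.36001586914062), (14.600000381469727, 55.20000076293945), 53.13010025024414)
brush_mid side 0.61 1002 [277. 224.  76.  33.] ((276.95001220703125, 224.8500213623047), (20.55480194091797, 80.32183837890625), 71.56504821777344)
scraper_mid side 0.6 567 [174. 274.  77.  43.] ((174.6772003173828, 274.0445861816406), (77.78828430175781, 25.327096939086914), 18.69898223876953)
scraper_mid side 0.59 620 [271. 279.  84.  36.] ((270.180419921875, 275.8009948730469), (25.884923934936523, 83.24726867675781), 83.24642944335938)
```

View pics/c1.png

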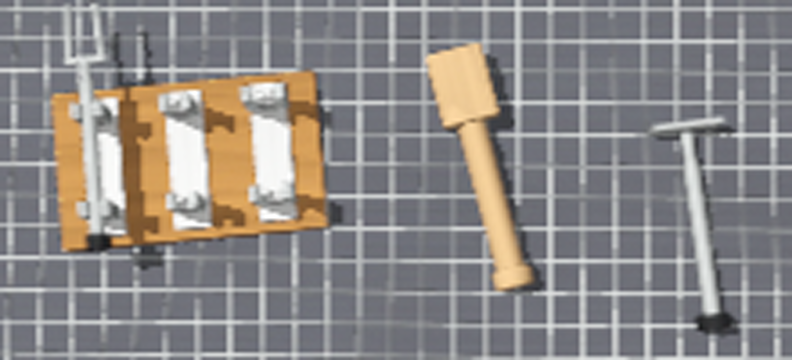

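View pics/c2.png

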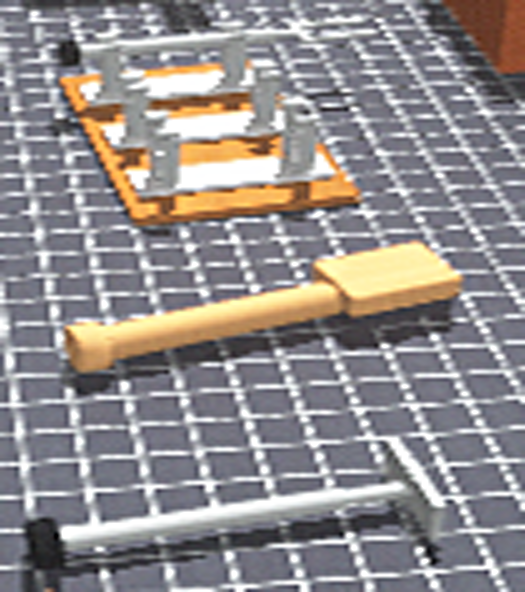

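```bash
python3 - <<'E'
from h import *
from scipy.optimize import least_squares
# orange plate mask in both views
for n in("top","side"):
    im=cv2.imread(f"pics/{n}0.png"); hsv=cv2.cvtColor(im,cv2.COLOR_BGR2HSV)
    m=((hsv[:,:,0]>8)&(hsv[:,:,0]<22)&(hsv[:,:,1]>120)).astype(np.uint8)
    roi=np.zeros_like(m)
    if n=="top": roi[145:206,168:258]=1
    else: roi[150:202,230:300]=1
    m*=roi; ys,xs=np.nonzero(m)
    W=np.array([onz(n,p,10.)[:2] for p in zip(xs,ys)]).astype(np.float32)
    r=cv2.minAreaRect(W); print("plate",n,m.sum(),r,cv2.boxPoints(r).round(0).tolist())
# tool axes from masks
for l,n,k,z in(("brush_mid","top",0,18),("brush_mid","side",1,18),("scraper_mid","top",0,16),("scraper_mid","side",1,16),("fork_mid","top",0,60)):
    try: m=np.load(f"m_{l}_{n}_{k}.npy")
    except Exception as e: print(e); continue
    ys,xs=np.nonzero(m); W=np.array([onz(n,p,z)[:2] for p in zip(xs,ys)])
    c=W.mean(0); u=np.linalg.svd(W-c)[2][0] if len(W)<5000 else 0
    if u[0]<0:u=-u
    s=(W-c)@u; v=np.array([-u[1],u[0]]); w=(W-c)@v
    print(l,n,'yaw',np.arctan2(u[1],u[0]).round(3),'ends',(c+u*s.min()).round(1),(c+u*s.max()).round(1),'len',np.ptp(s).round(0))
    # bins
    for a in np.arange(s.min(),s.max(),20):
        q=(s>=a)&(s<a+20)
        if q.any(): print('   ',(a-s.min()).round(0),'centre',(c+u*(a+10)+v*(w[q].min()+w[q].max())/2).round(1),'width',np.ptp(w[q]).round(0))
from scipy.spatial.transform import Rotation as Ro
st=ctrl.read_state(); print(Ro.from_euler('xyz',st['tool_rot']).as_matrix().round(3), st['clock'])
E
```

```text
plate top 1762 ((562.4478759765625, 174.581787109375), (149.27879333496094, 249.1501922607422), 5.547628879547119) [[476.0, 291.0], [500.0, 43.0], [649.0, 58.0], [625.0, 306.0]]
plate side 733 ((562.05126953125, 169.23171997070312), (150.1689910888672, 258.61236572265625), 5.724433898925781) [[474.0, 290.0], [500.0, 33.0], [650.0, 48.0], [624.0, 305.0]]Traceback (most recent call last):
  File "<stdin>", line 17, in <module>
  File "h.py", line 8, in onz
    o,d=ray(n,p); return o+d*(z-o[2])/d[2]
        ~~~^^^^^
  File "h.py", line 6, in ray
    f,cx,cy,R,t=cam(n); return -R.T@t, R.T@np.array([(p[0]-cx)/f,(p[1]-cy)/f,1.])
                ~~~^^^
  File "h.py", line 4, in cam
    i=ctrl.camera_info(n); return (192/np.tan(np.radians(i['fovy']/2)),i['cx'],i['cy'],np.array(i['R']),np.array(i['t']))
ValueError: time passes only in moves, steps and waits
```

```bash
sed -i 's/^def cam/import functools\n@functools.lru_cache(None)\ndef cam/' h.py; cat > m.py <<'E'
from h import *
for l,n,k,z in(("brush_mid","top",0,18),("brush_mid","side",1,18),("scraper_mid","top",0,16),("scraper_mid","side",1,16),("fork_mid","top",0,60)):
    m=np.load(f"m_{l}_{n}_{k}.npy")
    ys,xs=np.nonzero(m); W=np.array([onz(n,p,z)[:2] for p in zip(xs,ys)])
    c=W.mean(0); u=np.linalg.svd(W-c,full_matrices=False)[2][0]
    if u[0]<0:u=-u
    s=(W-c)@u; v=np.array([-u[1],u[0]]); w=(W-c)@v
    print(l,n,'yaw',np.arctan2(u[1],u[0]).round(3),'ends',(c+u*s.min()).round(1),(c+u*s.max()).round(1),'len',np.ptp(s).round(0))
    for a in np.arange(s.min(),s.max(),20):
        q=(s>=a)&(s<a+20)
        if q.any(): print('   ',(a-s.min()).round(0),'centre',(c+u*(a+10)+v*(w[q].min()+w[q].max())/2).round(1),'width',np.ptp(w[q]).round(0))
from scipy.spatial.transform import Rotation as Ro
st=ctrl.read_state(); print(Ro.from_euler('xyz',st['tool_rot']).as_matrix().round(3), st['clock'])
E
python3 m.py
```

```text
brush_mid top yaw 0.258 ends [ 447.3 -127.8] [667.3 -69.9] len 227.0
    0.0 centre [ 456.9 -125.1] width 28.0
    20.0 centre [ 476.1 -119.5] width 25.0
    40.0 centre [ 495.5 -114.6] width 25.0
    60.0 centre [ 515.1 -110.5] width 22.0
    80.0 centre [ 534.5 -105.4] width 21.0
    100.0 centre [553.7 -99.8] width 26.0
    120.0 centre [572.9 -94.5] width 27.0
    140.0 centre [592.6 -90.6] width 42.0
    160.0 centre [612.1 -86. ] width 49.0
    180.0 centre [631.1 -79.6] width 49.0
    200.0 centre [650.1 -73.3] width 48.0
    220.0 centre [669.7 -69.1] width 43.0
brush_mid side yaw 0.296 ends [ 441.5 -135.4] [673.9 -64.4] len 243.0
    0.0 centre [ 450.2 -129.6] width 46.0
    20.0 centre [ 468.8 -122.1] width 40.0
    40.0 centre [ 488.9 -119.5] width 35.0
    60.0 centre [ 507.7 -112.6] width 33.0
    80.0 centre [ 527.1 -107.5] width 32.0
    100.0 centre [ 546.9 -103.8] width 36.0
    120.0 centre [565.9 -97.7] width 41.0
    140.0 centre [ 588.1 -101.7] width 66.0
    160.0 centre [604.6 -87.4] width 83.0
    180.0 centre [623.1 -79.6] width 86.0
    200.0 centre [642.2 -
[... 931 characters left out ...]
th 18.0
    120.0 centre [ 533.3 -297.2] width 18.0
    140.0 centre [ 553.1 -294.2] width 17.0
    160.0 centre [ 572.9 -291.7] width 13.0
    180.0 centre [ 592.5 -287.8] width 83.0
    200.0 centre [ 609.9 -267.8] width 39.0
fork_mid top yaw 0.085 ends [473.4 249.4] [651.1 264.4] len 178.0
    0.0 centre [483.4 249.7] width 23.0
    20.0 centre [503.3 252. ] width 13.0
    40.0 centre [523.2 253.5] width 10.0
    60.0 centre [543.2 254. ] width 17.0
    80.0 centre [563.1 256.8] width 20.0
    100.0 centre [583.  258.6] width 10.0
    140.0 centre [622.8 262.6] width 4.0
    160.0 centre [642.7 264.4] width 27.0
[[-0.    -0.922  0.387]
 [ 0.     0.387  0.922]
 [-1.     0.     0.   ]] 1.85
```

```bash
cat > ov.py <<'E'
from h import *
c=np.array([562.4,174.]);y=0.098;R=np.array([[np.cos(y),-np.sin(y)],[np.sin(y),np.cos(y)]])
def P(n,q,x0,y0,s):
    w=c+R@np.array(q[:2]); p=proj(n,[*w,q[2]]); return tuple(int(round(v)) for v in ((p[0]+.5-x0)*s,(p[1]+.5-y0)*s))
for n,x0,y0,w,h in(("top",165,140,95,72),("side",232,142,70,62)):
    s=8; im=cv2.resize(cv2.imread(f"pics/{n}0.png")[y0:y0+h,x0:x0+w],None,fx=s,fy=s,interpolation=cv2.INTER_CUBIC)
    L=lambda a,b,col:cv2.line(im,P(n,a,x0,y0,s),P(n,b,x0,y0,s),col,1)
    b=[(-75,-125),(75,-125),(75,125),(-75,125)]
    for i in range(4): L((*b[i],10),(*b[(i+1)%4],10),(255,0,0))
    for yy,hl,g in((-80,70.5,13.75),(0,67.5,8.45),(80,67.5,8.45)):
        for xx in(-45,45):
            for sg in(-1,1): L((xx-6,yy+sg*g,hl),(xx+6,yy+sg*g,hl),(0,0,255))
    cv2.imwrite(f"pics/ov_{n}.png",im)
E
python3 ov.py
```

```text
(no output)
```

View pics/ov_top.png

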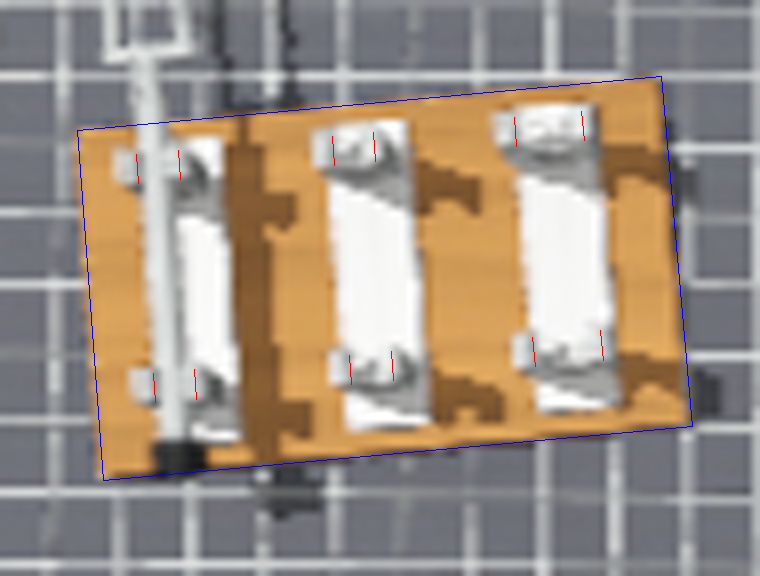

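View pics/ov_side.png

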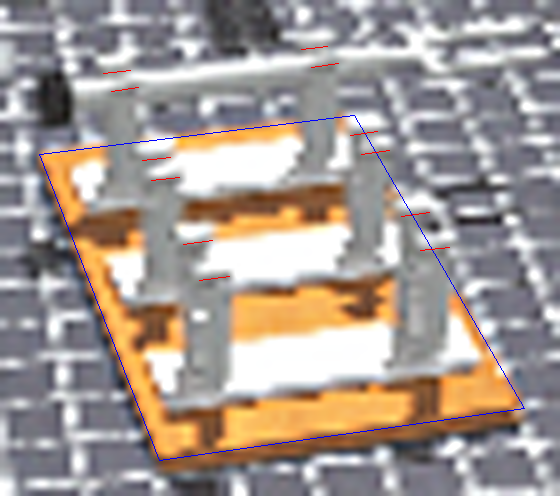

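```bash
cat > plan.py <<'E'
import sys,numpy as np,json
from cell import ctrl
from scipy.spatial.transform import Rotation as Ro
def Rt(j): # tool x down, z = jaw dir at yaw j
    x=np.array([0,0,-1.]);z=np.array([np.cos(j),np.sin(j),0]);return np.c_[x,np.cross(z,x),z]
def plan(p,R,tgt,j,n,f):
    rv=Ro.from_matrix(R.T@Rt(j)).as_rotvec(); v=(np.array(tgt)-p)/n; out=[]
    for k in range(n):
        d=R.T@v/750; w=np.degrees(rv/n)/6
        out.append({**{a:round(float(b),4) for a,b in zip(("dx","dy","dz"),d)},**{a:round(float(b),3) for a,b in zip(("wx","wy","wz"),w)},"fingers":f})
        R=R@Ro.from_rotvec(rv/n).as_matrix()
    return out,np.array(tgt,float),R
if __name__=="__main__":
    # args: x,y,z,jaw,n,f ... waypoints
    s=ctrl.read_state(); p,R=s['eef_pos'],Ro.from_euler('xyz',s['tool_rot']).as_matrix()
    print(p.round(1),'jaw',round(float(np.arctan2(R[1,2],R[0,2])),4),'F',s['force'].round(1),'w',round(s['width'],1),'t',round(s['clock'],2))
    k=0
    for a in sys.argv[1:]:
        x,y,z,j,n,f=map(float,a.split(','))
        o,p,R=plan(p,R,[x,y,z],j,int(n),f)
        for r in o:
            print(k,json.dumps(r)); k+=1
E
python3 plan.py 251.8,599.3,390,1.173,3,0 531,-105,250,1.829,16,0 531,-105,60,1.829,4,0
```

```text
[251.8 599.3 231.3] jaw 1.173 F [ 0.8  0.  -0.6] w 85.6 t 1.85
0 {"dx": -0.0705, "dy": -0.0, "dz": 0.0, "wx": 0.0, "wy": 0.0, "wz": -0.0, "fingers": 0.0}
1 {"dx": -0.0705, "dy": -0.0, "dz": 0.0, "wx": 0.0, "wy": 0.0, "wz": -0.0, "fingers": 0.0}
2 {"dx": -0.0705, "dy": -0.0, "dz": 0.0, "wx": 0.0, "wy": 0.0, "wz": -0.0, "fingers": 0.0}
3 {"dx": 0.0117, "dy": -0.0442, "dz": -0.0451, "wx": -0.392, "wy": 0.0, "wz": -0.0, "fingers": 0.0}
4 {"dx": 0.0117, "dy": -0.0423, "dz": -0.0469, "wx": -0.392, "wy": 0.0, "wz": -0.0, "fingers": 0.0}
5 {"dx": 0.0117, "dy": -0.0403, "dz": -0.0486, "wx": -0.392, "wy": 0.0, "wz": -0.0, "fingers": 0.0}
6 {"dx": 0.0117, "dy": -0.0383, "dz": -0.0502, "wx": -0.392, "wy": 0.0, "wz": -0.0, "fingers": 0.0}
7 {"dx": 0.0117, "dy": -0.0362, "dz": -0.0517, "wx": -0.392, "wy": 0.0, "wz": -0.0, "fingers": 0.0}
8 {"dx": 0.0117, "dy": -0.0341, "dz": -0.0531, "wx": -0.392, "wy": 0.0, "wz": -0.0, "fingers": 0.0}
9 {"dx": 0.0117, "dy": -0.0319, "dz": -0.0545, "wx": -0.392, "wy": 0.0, "wz": -0.0, "fingers": 0.0}
10 {"dx": 0.0117, "dy": -0.0296, "dz": -0.0558, "wx": -0.392, "w
[... 506 characters left out ...]
 0.0, "wz": -0.0, "fingers": 0.0}
16 {"dx": 0.0117, "dy": -0.0151, "dz": -0.0613, "wx": -0.392, "wy": 0.0, "wz": -0.0, "fingers": 0.0}
17 {"dx": 0.0117, "dy": -0.0126, "dz": -0.0619, "wx": -0.392, "wy": 0.0, "wz": -0.0, "fingers": 0.0}
18 {"dx": 0.0117, "dy": -0.0101, "dz": -0.0623, "wx": -0.392, "wy": 0.0, "wz": -0.0, "fingers": 0.0}
19 {"dx": 0.0633, "dy": 0.0, "dz": 0.0, "wx": -0.0, "wy": -0.0, "wz": 0.0, "fingers": 0.0}
20 {"dx": 0.0633, "dy": 0.0, "dz": 0.0, "wx": -0.0, "wy": -0.0, "wz": 0.0, "fingers": 0.0}
21 {"dx": 0.0633, "dy": 0.0, "dz": 0.0, "wx": -0.0, "wy": -0.0, "wz": 0.0, "fingers": 0.0}
22 {"dx": 0.0633, "dy": 0.0, "dz": 0.0, "wx": -0.0, "wy": -0.0, "wz": 0.0, "fingers": 0.0}
```

Could be mistaken for the brush: pale one at top px (295,184), or purple one at (173,294). For the scraper: steel one at (352,194), or purple one at (346,260). By the description I choose the pale and steel ones, and the crops confirmed both. The fork sits at (183,171), the narrow holder in the middle at (211,171), the wide one at (237,168), with visibly wider lips.

Request:
servo_tool --rows '[{"dx": -0.07,"fingers": 0},{"dx": -0.07,"fingers": 0},{"dx": -0.07,"fingers": 0},{"dx": 0.012,"dy": -0.044,"dz": -0.045,"wx": -0.39,"fingers": 0},{"dx": 0.012,"dy": -0.042,"dz": -0.047,"wx": -0.39,"fingers": 0}]'

```text
schema error: expected keys dx, dy, dz, wx, wy, wz, fingers
```

Request:
servo_tool --rows '[{"dx": 0.012,"dy": -0.04,"dz": -0.049,"wx": -0.39,"fingers": 0},{"dx": 0.012,"dy": -0.038,"dz": -0.05,"wx": -0.39,"fingers": 0},{"dx": 0.012,"dy": -0.036,"dz": -0.052,"wx": -0.39,"fingers": 0},{"dx": 0.012,"dy": -0.034,"dz": -0.053,"wx": -0.39,"fingers": 0},{"dx": 0.012,"dy": -0.032,"dz": -0.054,"wx": -0.39,"fingers": 0}]'

```text
schema error: expected keys dx, dy, dz, wx, wy, wz, fingers
```

Request:
servo_tool --rows '[{"dx": 0.012,"dy": -0.03,"dz": -0.056,"wx": -0.39,"fingers": 0},{"dx": 0.012,"dy": -0.027,"dz": -0.057,"wx": -0.39,"fingers": 0},{"dx": 0.012,"dy": -0.025,"dz": -0.058,"wx": -0.39,"fingers": 0},{"dx": 0.012,"dy": -0.022,"dz": -0.059,"wx": -0.39,"fingers": 0},{"dx": 0.012,"dy": -0.02,"dz": -0.06,"wx": -0.39,"fingers": 0}]'

```text
schema error: expected keys dx, dy, dz, wx, wy, wz, fingers
```

```bash
python3 plan.py 531,-105,130,1.829,5,0 531,-105,30,1.829,3,0
```

```text
[251.8 599.3 231.3] jaw 1.173 F [ 0.8  0.  -0.6] w 85.6 t 1.85
0 {"dx": 0.027, "dy": -0.1414, "dz": -0.1443, "wx": -1.253, "wy": 0.0, "wz": -0.0, "fingers": 0.0}
1 {"dx": 0.027, "dy": -0.1213, "dz": -0.1616, "wx": -1.253, "wy": 0.0, "wz": -0.0, "fingers": 0.0}
2 {"dx": 0.027, "dy": -0.0991, "dz": -0.176, "wx": -1.253, "wy": 0.0, "wz": -0.0, "fingers": 0.0}
3 {"dx": 0.027, "dy": -0.0753, "dz": -0.1875, "wx": -1.253, "wy": 0.0, "wz": -0.0, "fingers": 0.0}
4 {"dx": 0.027, "dy": -0.0501, "dz": -0.1957, "wx": -1.253, "wy": 0.0, "wz": -0.0, "fingers": 0.0}
5 {"dx": 0.0444, "dy": 0.0, "dz": 0.0, "wx": -0.0, "wy": -0.0, "wz": 0.0, "fingers": 0.0}
6 {"dx": 0.0444, "dy": 0.0, "dz": 0.0, "wx": -0.0, "wy": -0.0, "wz": 0.0, "fingers": 0.0}
7 {"dx": 0.0444, "dy": 0.0, "dz": 0.0, "wx": -0.0, "wy": -0.0, "wz": 0.0, "fingers": 0.0}
```

All keys are required.

Request:
servo_tool --rows '[{"dx": -0.07,"dy": 0,"dz": 0,"wx": 0,"wy": 0,"wz": 0,"fingers": 0},{"dx": -0.07,"dy": 0,"dz": 0,"wx": 0,"wy": 0,"wz": 0,"fingers": 0},{"dx": -0.07,"dy": 0,"dz": 0,"wx": 0,"wy": 0,"wz": 0,"fingers": 0},{"dx": 0.012,"dy": -0.044,"dz": -0.045,"wx": -0.39,"wy": 0,"wz": 0,"fingers": 0},{"dx": 0.012,"dy": -0.042,"dz": -0.047,"wx": -0.39,"wy": 0,"wz": 0,"fingers": 0}]'

```text
clock: 2.48
eef_pos: [286.7, 510.8, 371.3]
tool_rot: [-0.318, 1.569, 0.939]
force: [0.3, -0.4, -1.1]
width: 85.4
```

Request:
servo_tool --rows '[{"dx": 0.012,"dy": -0.04,"dz": -0.049,"wx": -0.39,"wy": 0,"wz": 0,"fingers": 0},{"dx": 0.012,"dy": -0.038,"dz": -0.05,"wx": -0.39,"wy": 0,"wz": 0,"fingers": 0},{"dx": 0.012,"dy": -0.036,"dz": -0.052,"wx": -0.39,"wy": 0,"wz": 0,"fingers": 0},{"dx": 0.012,"dy": -0.034,"dz": -0.053,"wx": -0.39,"wy": 0,"wz": 0,"fingers": 0},{"dx": 0.012,"dy": -0.032,"dz": -0.054,"wx": -0.39,"wy": 0,"wz": 0,"fingers": 0}]'

```text
clock: 3.1
eef_pos: [373.2, 290.0, 325.8]
tool_rot: [-0.744, 1.57, 0.716]
force: [1.7, -0.6, -0.5]
width: 85.1
```

Request:
servo_tool --rows '[{"dx": 0.012,"dy": -0.03,"dz": -0.056,"wx": -0.39,"wy": 0,"wz": 0,"fingers": 0},{"dx": 0.012,"dy": -0.027,"dz": -0.057,"wx": -0.39,"wy": 0,"wz": 0,"fingers": 0},{"dx": 0.012,"dy": -0.025,"dz": -0.058,"wx": -0.39,"wy": 0,"wz": 0,"fingers": 0},{"dx": 0.012,"dy": -0.022,"dz": -0.059,"wx": -0.39,"wy": 0,"wz": 0,"fingers": 0},{"dx": 0.012,"dy": -0.02,"dz": -0.06,"wx": -0.39,"wy": 0,"wz": 0,"fingers": 0}]'

```text
clock: 3.72
eef_pos: [459.8, 69.5, 280.8]
tool_rot: [-1.285, 1.57, 0.379]
force: [-0.0, -0.0, 0.5]
width: 85.2
```

```bash
python3 plan.py 531,-105,130,1.829,5,0 531,-105,40,1.829,3,0
```

```text
[459.8  69.5 280.8] jaw 1.6646 F [-0.  -0.   0.5] w 85.2 t 3.73
0 {"dx": 0.0402, "dy": -0.0145, "dz": -0.0481, "wx": -0.314, "wy": 0.0, "wz": 0.002, "fingers": 0.0}
1 {"dx": 0.0402, "dy": -0.0129, "dz": -0.0486, "wx": -0.314, "wy": 0.0, "wz": 0.002, "fingers": 0.0}
2 {"dx": 0.0402, "dy": -0.0113, "dz": -0.049, "wx": -0.314, "wy": 0.0, "wz": 0.002, "fingers": 0.0}
3 {"dx": 0.0402, "dy": -0.0097, "dz": -0.0493, "wx": -0.314, "wy": 0.0, "wz": 0.002, "fingers": 0.0}
4 {"dx": 0.0402, "dy": -0.0081, "dz": -0.0496, "wx": -0.314, "wy": 0.0, "wz": 0.002, "fingers": 0.0}
5 {"dx": 0.04, "dy": 0.0, "dz": 0.0, "wx": -0.0, "wy": 0.0, "wz": -0.0, "fingers": 0.0}
6 {"dx": 0.04, "dy": 0.0, "dz": 0.0, "wx": -0.0, "wy": 0.0, "wz": -0.0, "fingers": 0.0}
7 {"dx": 0.04, "dy": 0.0, "dz": 0.0, "wx": -0.0, "wy": 0.0, "wz": -0.0, "fingers": 0.0}
```

Request:
servo_tool --rows '[{"dx": 0.04,"dy": -0.0145,"dz": -0.048,"wx": -0.31,"wy": 0,"wz": 0,"fingers": 0},{"dx": 0.04,"dy": -0.013,"dz": -0.0485,"wx": -0.31,"wy": 0,"wz": 0,"fingers": 0},{"dx": 0.04,"dy": -0.011,"dz": -0.049,"wx": -0.31,"wy": 0,"wz": 0,"fingers": 0},{"dx": 0.03,"dy": -0.0095,"dz": -0.049,"wx": -0.31,"wy": 0,"wz": 0,"fingers": 0},{"dx": 0.02,"dy": -0.008,"dz": -0.049,"wx": -0.31,"wy": 0,"wz": 0,"fingers": 0}]'

```text
clock: 4.35
eef_pos: [529.5, -104.2, 152.2]
tool_rot: [1.006, 1.57, 2.833]
force: [0.6, -0.7, -0.0]
width: 85.8
```

Request:
servo_tool --rows '[{"dx": 0,"dy": 0,"dz": 0,"wx": 0,"wy": 0,"wz": 0,"fingers": 0}]'

```text
clock: 4.47
eef_pos: [529.4, -106.8, 152.2]
tool_rot: [2.247, 1.569, -2.216]
force: [-0.4, 0.8, 0.8]
width: 85.0
```

```bash
python3 plan.py 531,-105,50,1.829,2,0 531,-105,4,1.829,2,0; python3 - <<'E'
from h import *
for n in("side","top"):
    im=ctrl.get_image(n); cv2.imwrite(f"pics/{n}1.png",im[:,:,::-1])
a=cv2.resize(cv2.imread("pics/side1.png")[150:300,200:350],None,fx=2.6,fy=2.6,interpolation=2);b=cv2.resize(cv2.imread("pics/top1.png")[120:270,225:375],None,fx=2.6,fy=2.6,interpolation=2)
cv2.imwrite("pics/p1.png",np.hstack([a,b]))
E
```

```text
[ 529.4 -106.8  152.2] jaw 1.8201 F [-0.4  0.8  0.8] w 85.0 t 4.47
0 {"dx": 0.0681, "dy": -0.0015, "dz": 0.001, "wx": -0.042, "wy": -0.006, "wz": -0.007, "fingers": 0.0}
1 {"dx": 0.0681, "dy": -0.0014, "dz": 0.0009, "wx": -0.042, "wy": -0.006, "wz": -0.007, "fingers": 0.0}
2 {"dx": 0.0307, "dy": -0.0, "dz": 0.0, "wx": 0.0, "wy": 0.0, "wz": -0.0, "fingers": 0.0}
3 {"dx": 0.0307, "dy": -0.0, "dz": 0.0, "wx": 0.0, "wy": 0.0, "wz": -0.0, "fingers": 0.0}
```

View pics/p1.png

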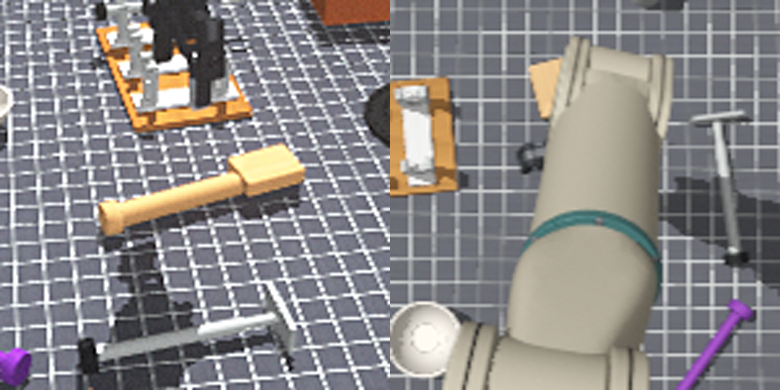

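The brush is undisturbed and the open fingers are above it at (185,45) in the left crop. Descending.

Request:
servo_tool --rows '[{"dx": 0.068,"dy": -0.0015,"dz": 0.001,"wx": -0.04,"wy": 0,"wz": 0,"fingers": 0},{"dx": 0.068,"dy": -0.0015,"dz": 0.001,"wx": -0.04,"wy": 0,"wz": 0,"fingers": 0},{"dx": 0.04,"dy": 0,"dz": 0,"wx": 0,"wy": 0,"wz": 0,"fingers": 0},{"dx": 0.02,"dy": 0,"dz": 0,"wx": 0,"wy": 0,"wz": 0,"fingers": 0},{"dx": 0,"dy": 0,"dz": 0,"wx": 0,"wy": 0,"wz": 0,"fingers": 0}]'

```text
clock: 5.2
eef_pos: [531.1, -100.2, 6.3]
tool_rot: [0.611, 1.57, 2.446]
force: [-0.5, -1.2, 0.5]
width: 85.4
```

Request:
servo_tool --rows '[{"dx": 0,"dy": 0,"dz": 0,"wx": 0,"wy": 0,"wz": 0,"fingers": 1},{"dx": 0,"dy": 0,"dz": 0,"wx": 0,"wy": 0,"wz": 0,"fingers": 1},{"dx": 0,"dy": 0,"dz": 0,"wx": 0,"wy": 0,"wz": 0,"fingers": 1},{"dx": 0,"dy": 0,"dz": 0,"wx": 0,"wy": 0,"wz": 0,"fingers": 1},{"dx": 0,"dy": 0,"dz": 0,"wx": 0,"wy": 0,"wz": 0,"fingers": 1}]'

```text
clock: 5.82
eef_pos: [532.1, -101.9, 7.4]
tool_rot: [-2.173, 1.569, -0.34]
force: [-0.7, -0.9, 7.1]
width: 24.0
```

Request:
servo_tool --rows '[{"dx": -0.03,"dy": 0,"dz": 0,"wx": 0,"wy": 0,"wz": 0,"fingers": 1},{"dx": -0.06,"dy": 0,"dz": 0,"wx": 0,"wy": 0,"wz": 0,"fingers": 1},{"dx": -0.06,"dy": 0,"dz": 0,"wx": 0,"wy": 0,"wz": 0,"fingers": 1},{"dx": -0.03,"dy": 0,"dz": 0,"wx": 0,"wy": 0,"wz": 0,"fingers": 1},{"dx": 0,"dy": 0,"dz": 0,"wx": 0,"wy": 0,"wz": 0,"fingers": 1}]'

```text
clock: 6.45
eef_pos: [532.2, -101.3, 142.9]
tool_rot: [-1.949, 1.567, -0.115]
force: [0.2, 0.6, -2.4]
width: 23.8
```

```bash
python3 plan.py 570,94.4,145,1.669,5,1; python3 - <<'E'
from h import *
s0=ctrl.read_state()
for n in("side","top"):
    im=ctrl.get_image(n); cv2.imwrite(f"pics/{n}2.png",im[:,:,::-1])
    print(ctrl.read_state()['eef_pos'].round(1), ctrl.read_state()['force'].round(1))
    d=ctrl.mark_of("brush_mid",n)
    print(n,[(np.round(x['point'],1),round(x['conf'],2)) for x in d], proj(n,s0['eef_pos']+[0,0,12]))
a=cv2.resize(cv2.imread("pics/side2.png")[100:250,200:350],None,fx=2.6,fy=2.6,interpolation=2);b=cv2.resize(cv2.imread("pics/top2.png")[120:270,225:375],None,fx=2.6,fy=2.6,interpolation=2)
cv2.imwrite("pics/p2.png",np.hstack([a,b]))
E
```

```text
[ 532.2 -101.3  142.9] jaw 1.8337 F [ 0.2  0.6 -2.4] w 23.8 t 6.45
0 {"dx": -0.0006, "dy": -0.0233, "dz": 0.0478, "wx": 0.315, "wy": -0.002, "wz": 0.007, "fingers": 1.0}
1 {"dx": -0.0006, "dy": -0.0217, "dz": 0.0485, "wx": 0.315, "wy": -0.002, "wz": 0.007, "fingers": 1.0}
2 {"dx": -0.0006, "dy": -0.0201, "dz": 0.0492, "wx": 0.315, "wy": -0.002, "wz": 0.007, "fingers": 1.0}
3 {"dx": -0.0006, "dy": -0.0185, "dz": 0.0498, "wx": 0.315, "wy": -0.002, "wz": 0.007, "fingers": 1.0}
4 {"dx": -0.0006, "dy": -0.0168, "dz": 0.0504, "wx": 0.315, "wy": -0.002, "wz": 0.007, "fingers": 1.0}
[ 531.2 -101.1  141.5] [-0.5  0.1 -1.3]
side [(array([150.2, 163.3]), 0.74), (array([268.7, 185.4]), 0.61)] [269.5296196  184.02264315]
[ 530.2 -100.9  140.1] [-0.2  0.4 -1.8]
top [(array([178.8, 296.3]), 0.66)] [296.6490977  177.85198552]
```

View pics/p2.png

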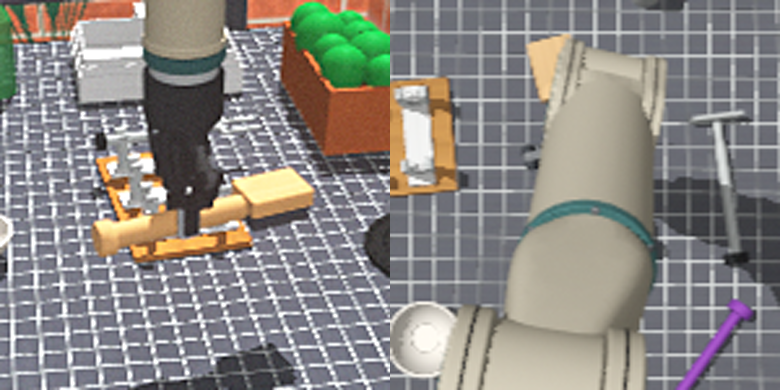

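Request:
servo_tool --rows '[{"dx": 0,"dy": -0.023,"dz": 0.048,"wx": 0.315,"wy": 0,"wz": 0,"fingers": 1},{"dx": 0,"dy": -0.022,"dz": 0.0485,"wx": 0.315,"wy": 0,"wz": 0,"fingers": 1},{"dx": 0,"dy": -0.02,"dz": 0.049,"wx": 0.315,"wy": 0,"wz": 0,"fingers": 1},{"dx": 0,"dy": -0.0185,"dz": 0.05,"wx": 0.315,"wy": 0,"wz": 0,"fingers": 1},{"dx": 0,"dy": -0.017,"dz": 0.05,"wx": 0.315,"wy": 0,"wz": 0,"fingers": 1}]'

```text
clock: 7.28
eef_pos: [568.4, 95.5, 139.7]
tool_rot: [1.736, 1.568, -2.88]
force: [0.1, -0.1, -2.4]
width: 24.3
```

Request:
servo_tool --rows '[{"dx": 0,"dy": 0,"dz": 0,"wx": 0,"wy": 0,"wz": 0,"fingers": 1},{"dx": 0,"dy": 0,"dz": 0,"wx": 0,"wy": 0,"wz": 0,"fingers": 1}]'

```text
clock: 7.52
eef_pos: [568.2, 93.5, 140.1]
tool_rot: [1.988, 1.568, -2.626]
force: [0.5, -0.3, -1.2]
width: 24.1
```

```bash
cat > avg.py <<'E'
from h import *
from scipy.spatial.transform import Rotation as Ro
import sys
def avg(n=4,save=None):
    P=[];F=[];Q=[]
    for k in range(n):
        im=ctrl.get_image("side" if k%2==0 else "top")
        if save and k<2: cv2.imwrite(f"pics/{['side','top'][k]}{save}.png",im[:,:,::-1])
        s=ctrl.read_state(); P.append(s['eef_pos']);F.append(s['force']);Q.append(s['tool_rot'])
    M=Ro.from_euler('xyz',Q).mean().as_matrix()
    print('pos',np.mean(P,0).round(2),'sd',np.std(P,0).round(1),'F',np.mean(F,0).round(2),'jaw',np.arctan2(M[1,2],M[0,2]).round(4),'xdown',M[:,0].round(3),'w',round(s['width'],1),'t',round(s['clock'],2))
    return np.mean(P,0),M
if __name__=="__main__":
    p,M=avg(4,sys.argv[1])
    for n in("side","top"):
        print(n,'tcp+11',proj(n,p+[0,0,11]).round(1))
E
python3 avg.py 3; python3 -c "
import cv2,numpy as np
a=cv2.resize(cv2.imread('pics/side3.png')[100:220,200:350],None,fx=3.4,fy=3.4,interpolation=2);cv2.imwrite('pics/p3.png',a)
b=cv2.resize(cv2.imread('pics/top3.png')[120:220,165:275],None,fx=5,fy=5,interpolation=2);cv2.imwrite('pics/p3b.png',b)"
```

```text
pos [568.65  92.66 140.71] sd [0.2 0.1 0.3] F [ 0.28 -0.13 -1.51] jaw 1.6669 xdown [-0.001 -0.001 -1.   ] w 23.6 t 7.72
side tcp+11 [271.  149.7]
top tcp+11 [232.4 165.7]
```

View pics/p3.png

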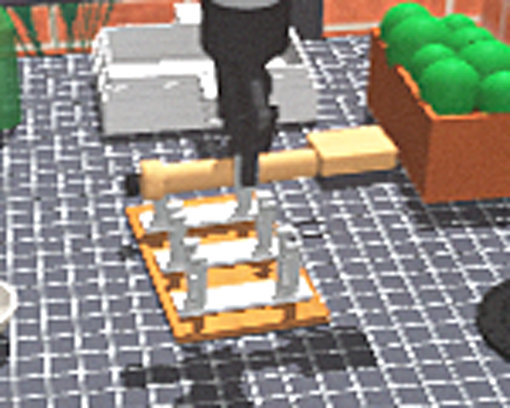

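View pics/p3b.png

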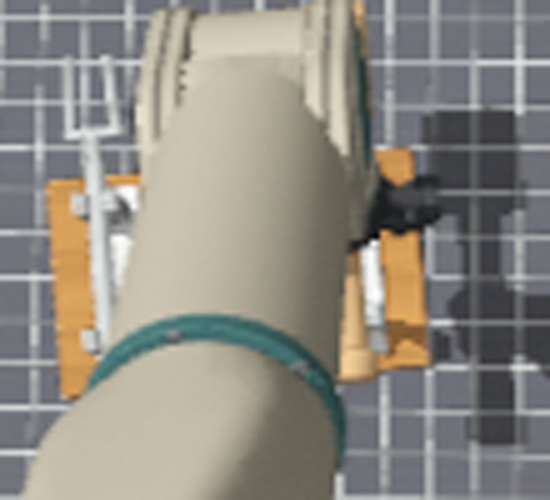

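```bash
python3 -c "
from h import *
print(proj('top',[568.7-78.6,92.7-7.6,151.7]), onz('top',[236.5,192.3],151.7))
im=cv2.imread('pics/top3.png')
for r in range(184,197): print(r,im[r,228:246].tolist()) if 0 else None
hsv=cv2.cvtColor(im,cv2.COLOR_BGR2HSV); 
for r in range(178,197): print(r,[f'{h}/{s}/{v}' for h,s,v in hsv[r,229:243]])
"
```

```text
[234.52033549 191.60654233] [488.03730055  79.1078974  151.7       ]
178 ['23/44/105', '23/42/104', '18/45/103', '23/41/99', '20/40/95', '17/99/201', '18/102/213', '17/108/184', '16/73/165', '18/6/227', '30/1/247', '30/1/252', '14/13/211', '16/155/192']
179 ['21/39/104', '23/41/105', '20/44/104', '21/41/100', '18/70/128', '17/96/207', '17/98/215', '17/108/187', '17/110/150', '30/3/223', '30/1/247', '45/2/250', '15/12/207', '16/151/194']
180 ['21/41/105', '20/44/105', '22/45/103', '21/40/101', '17/71/130', '17/98/209', '17/101/217', '17/107/189', '16/111/151', '20/8/197', '60/1/227', '60/1/225', '15/17/180', '16/146/194']
181 ['21/41/106', '19/42/103', '22/45/102', '20/38/101', '19/73/130', '17/97/210', '17/100/220', '16/105/192', '16/112/153', '30/4/209', '80/3/224', '75/3/193', '14/20/140', '16/141/195']
182 ['24/37/104', '24/37/103', '22/45/102', '23/44/98', '18/75/130', '17/95/211', '17/101/220', '17/106/194', '16/111/156', '30/2/207', '80/3/228', '80/4/202', '60/2/140', '16/135/195']
183 ['23/41/105', '21/42/103', '21/48/102', '23/42/98', '17/69/130', '17/97/212', '17/100/222', '
[... 1835 characters left out ...]
17/99/220', '18/94/241', '18/96/234', '18/99/223', '18/103/207', '17/107/186', '17/113/156', '16/131/160', '16/146/192', '16/151/189']
194 ['90/92/64', '80/43/72', '30/26/89', '21/43/96', '18/96/218', '18/94/241', '18/97/233', '18/99/221', '17/105/206', '17/108/185', '17/113/154', '15/113/120', '13/44/111', '168/11/117']
195 ['90/105/78', '90/95/59', '34/25/81', '18/68/127', '17/99/188', '17/107/198', '17/109/187', '17/110/176', '16/112/155', '16/115/137', '16/112/128', '13/50/117', '105/6/166', '107/12/155']
196 ['89/103/97', '88/104/71', '75/43/71', '23/47/92', '16/81/117', '15/86/122', '16/89/121', '13/63/118', '14/53/116', '13/51/114', '170/7/111', '116/17/119', '108/7/171', '108/8/157']
```

Request:
servo_tool --rows '[{"dx": 0.03,"dy": -0.002,"dz": 0.001,"wx": 0,"wy": 0,"wz": 0,"fingers": 1},{"dx": 0.035,"dy": 0,"dz": 0,"wx": 0,"wy": 0,"wz": 0,"fingers": 1},{"dx": 0.02,"dy": 0,"dz": 0,"wx": 0,"wy": 0,"wz": 0,"fingers": 1},{"dx": 0,"dy": 0,"dz": 0,"wx": 0,"wy": 0,"wz": 0,"fingers": 1}]'

```text
clock: 8.22
eef_pos: [569.8, 94.5, 76.6]
tool_rot: [1.698, 1.569, -2.918]
force: [-0.6, 0.1, -1.6]
width: 24.0
```

```bash
python3 avg.py 4; python3 -c "
import cv2,numpy as np
a=cv2.resize(cv2.imread('pics/side4.png')[130:220,215:325],None,fx=6,fy=6,interpolation=2);cv2.imwrite('pics/p4.png',a)"
```

```text
pos [571.05  95.03  78.12] sd [0.3 0.2 0.4] F [-0.01 -0.33 -1.24] jaw 1.6684 xdown [ 0.001  0.    -1.   ] w 24.0 t 8.43
side tcp+11 [271.3 167. ]
top tcp+11 [233.5 168.1]
```

View pics/p4.png

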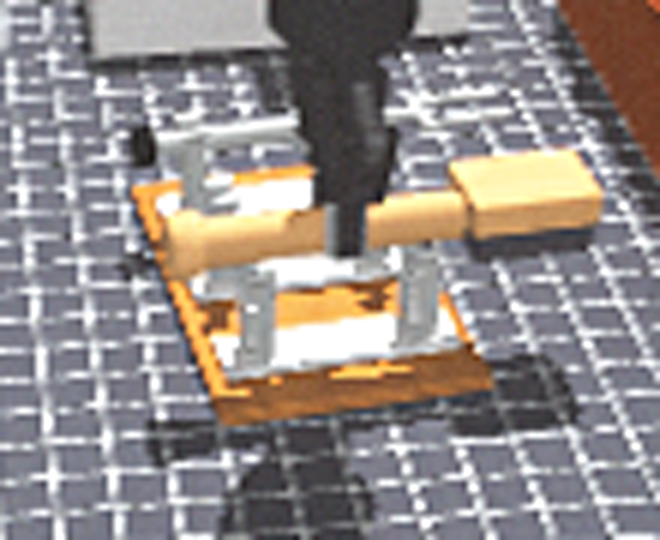

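Request:
servo_tool --rows '[{"dx": 0.006,"dy": 0,"dz": 0,"wx": 0,"wy": 0,"wz": 0,"fingers": 1},{"dx": 0.004,"dy": 0,"dz": 0,"wx": 0,"wy": 0,"wz": 0,"fingers": 1},{"dx": 0,"dy": 0,"dz": 0,"wx": 0,"wy": 0,"wz": 0,"fingers": 1}]'

```text
clock: 8.8
eef_pos: [570.8, 96.2, 70.2]
tool_rot: [-0.658, 1.57, 1.011]
force: [0.3, 1.2, 0.9]
width: 24.1
```

Request:
servo_tool --rows '[{"dx": 0.004,"dy": 0,"dz": 0,"wx": 0,"wy": 0,"wz": 0,"fingers": 1},{"dx": 0,"dy": 0,"dz": 0,"wx": 0,"wy": 0,"wz": 0,"fingers": 1}]'

```text
clock: 9.05
eef_pos: [571.3, 95.3, 67.5]
tool_rot: [-1.618, 1.569, 0.052]
force: [-0.3, 0.5, 3.9]
width: 24.1
```

Request:
servo_tool --rows '[{"dx": 0.004,"dy": 0,"dz": 0,"wx": 0,"wy": 0,"wz": 0,"fingers": 1},{"dx": 0,"dy": 0,"dz": 0,"wx": 0,"wy": 0,"wz": 0,"fingers": 1}]'

```text
clock: 9.3
eef_pos: [571.3, 95.3, 64.3]
tool_rot: [-1.62, 1.569, 0.05]
force: [0.4, 0.9, 3.2]
width: 24.0
```

Request:
servo_tool --rows '[{"dx": 0.005,"dy": 0,"dz": 0,"wx": 0,"wy": 0,"wz": 0,"fingers": 1},{"dx": 0,"dy": 0,"dz": 0,"wx": 0,"wy": 0,"wz": 0,"fingers": 1}]'

```text
clock: 9.55
eef_pos: [570.9, 95.3, 59.9]
tool_rot: [-1.692, 1.57, -0.023]
force: [2.2, 0.5, -0.7]
width: 24.0
```

Request:
servo_tool --rows '[{"dx": 0.005,"dy": 0,"dz": 0,"wx": 0,"wy": 0,"wz": 0,"fingers": 1},{"dx": 0,"dy": 0,"dz": 0,"wx": 0,"wy": 0,"wz": 0,"fingers": 1}]'

```text
clock: 9.8
eef_pos: [570.1, 95.2, 55.8]
tool_rot: [1.704, 1.57, -2.91]
force: [2.2, 1.4, -3.3]
width: 24.3
```

Request:
servo_tool --rows '[{"dx": 0.004,"dy": 0,"dz": 0,"wx": 0,"wy": 0,"wz": 0,"fingers": 1},{"dx": 0,"dy": 0,"dz": 0,"wx": 0,"wy": 0,"wz": 0,"fingers": 1}]'

```text
clock: 10.05
eef_pos: [569.8, 95.1, 52.8]
tool_rot: [1.641, 1.569, -2.973]
force: [1.0, 1.1, -4.8]
width: 23.9
```

Request:
servo_tool --rows '[{"dx": 0.003,"dy": 0,"dz": 0,"wx": 0,"wy": 0,"wz": 0,"fingers": 1},{"dx": 0,"dy": 0,"dz": 0,"wx": 0,"wy": 0,"wz": 0,"fingers": 1}]'

```text
clock: 10.3
eef_pos: [569.8, 95.6, 50.8]
tool_rot: [1.27, 1.569, 2.939]
force: [-0.3, 2.4, -5.6]
width: 24.0
```

Request:
servo_tool --rows '[{"dx": 0.003,"dy": 0,"dz": 0,"wx": 0,"wy": 0,"wz": 0,"fingers": 1},{"dx": 0,"dy": 0,"dz": 0,"wx": 0,"wy": 0,"wz": 0,"fingers": 1}]'

```text
clock: 10.55
eef_pos: [570.2, 95.6, 49.4]
tool_rot: [0.711, 1.57, 2.38]
force: [-3.4, 2.2, 3.2]
width: 23.9
```

```bash
python3 avg.py 5; python3 -c "
import cv2,numpy as np
a=cv2.resize(cv2.imread('pics/side5.png')[130:220,215:325],None,fx=6,fy=6,interpolation=2);cv2.imwrite('pics/p5.png',a)"
```

```text
pos [570.14  95.65  49.39] sd [0. 0. 0.] F [-2.48  2.4   4.98] jaw 1.669 xdown [-0.001  0.001 -1.   ] w 23.9 t 10.75
side tcp+11 [270.8 174.7]
top tcp+11 [234.1 169.8]
```

View pics/p5.png

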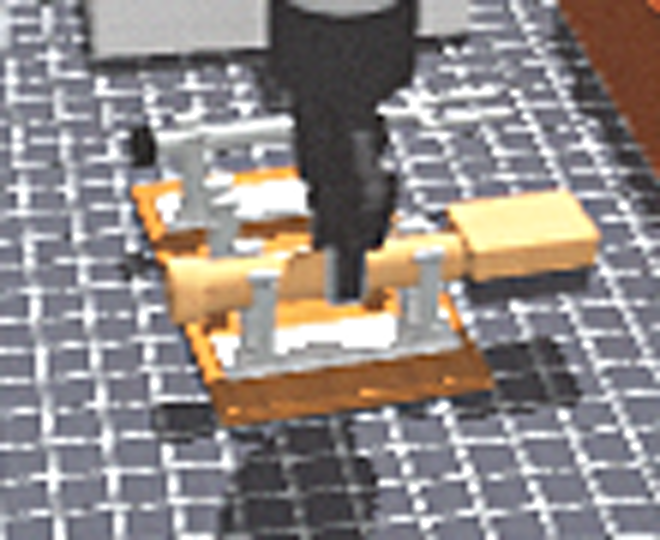

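Request:
servo_tool --rows '[{"dx": 0.001,"dy": 0,"dz": 0,"wx": 0,"wy": 0,"wz": 0,"fingers": 1},{"dx": 0,"dy": 0,"dz": 0,"wx": 0,"wy": 0,"wz": 0,"fingers": 0.35},{"dx": 0,"dy": 0,"dz": 0,"wx": 0,"wy": 0,"wz": 0,"fingers": 0.35},{"dx": 0,"dy": 0,"dz": 0,"wx": 0,"wy": 0,"wz": 0,"fingers": 0.35}]'

```text
clock: 11.25
eef_pos: [570.8, 94.6, 48.1]
tool_rot: [-2.824, 1.57, -1.156]
force: [-0.8, -0.1, 0.5]
width: 55.4
```

Request:
servo_tool --rows '[{"dx": -0.02,"dy": 0,"dz": 0,"wx": 0,"wy": 0,"wz": 0,"fingers": 0.35},{"dx": -0.04,"dy": 0,"dz": 0,"wx": 0,"wy": 0,"wz": 0,"fingers": 0.35},{"dx": -0.07,"dy": 0,"dz": 0,"wx": 0,"wy": 0,"wz": 0,"fingers": 0.35},{"dx": -0.07,"dy": 0,"dz": 0,"wx": 0,"wy": 0,"wz": 0,"fingers": 0}]'

```text
clock: 11.75
eef_pos: [570.5, 95.1, 200.6]
tool_rot: [-1.812, 1.57, -0.143]
force: [0.6, 0.8, -0.9]
width: 72.0
```

```bash
python3 plan.py 491,-301,190,1.698,9,0 491,-301,100,1.698,3,0
```

```text
[570.5  95.1 200.6] jaw 1.6686 F [ 0.6  0.8 -0.9] w 72.0 t 11.75
0 {"dx": 0.0016, "dy": 0.0174, "dz": -0.0572, "wx": -0.031, "wy": -0.0, "wz": 0.0, "fingers": 0.0}
1 {"dx": 0.0016, "dy": 0.0176, "dz": -0.0572, "wx": -0.031, "wy": -0.0, "wz": 0.0, "fingers": 0.0}
2 {"dx": 0.0016, "dy": 0.0178, "dz": -0.0571, "wx": -0.031, "wy": -0.0, "wz": 0.0, "fingers": 0.0}
3 {"dx": 0.0016, "dy": 0.018, "dz": -0.0571, "wx": -0.031, "wy": -0.0, "wz": 0.0, "fingers": 0.0}
4 {"dx": 0.0016, "dy": 0.0182, "dz": -0.057, "wx": -0.031, "wy": -0.0, "wz": 0.0, "fingers": 0.0}
5 {"dx": 0.0016, "dy": 0.0184, "dz": -0.057, "wx": -0.031, "wy": -0.0, "wz": 0.0, "fingers": 0.0}
6 {"dx": 0.0016, "dy": 0.0186, "dz": -0.0569, "wx": -0.031, "wy": -0.0, "wz": 0.0, "fingers": 0.0}
7 {"dx": 0.0016, "dy": 0.0187, "dz": -0.0568, "wx": -0.031, "wy": -0.0, "wz": 0.0, "fingers": 0.0}
8 {"dx": 0.0016, "dy": 0.0189, "dz": -0.0568, "wx": -0.031, "wy": -0.0, "wz": 0.0, "fingers": 0.0}
9 {"dx": 0.04, "dy": -0.0, "dz": 0.0, "wx": -0.0, "wy": 0.0, "wz": -0.0, "fingers": 0.0}
10 {"dx": 0.04, "dy": -0.0, "dz": 0.0, "wx": -0.0, "wy": 0.0, "wz": -0.0, "fingers": 0.0}
11 {"dx": 0.04, "dy": -0.0, "dz": 0.0, "wx": -0.0, "wy": 0.0, "wz": -0.0, "fingers": 0.0}
```

Request:
servo_tool --rows '[{"dx": 0,"dy": 0.0175,"dz": -0.057,"wx": -0.03,"wy": 0,"wz": 0,"fingers": 0},{"dx": 0,"dy": 0.0175,"dz": -0.057,"wx": -0.03,"wy": 0,"wz": 0,"fingers": 0},{"dx": 0,"dy": 0.018,"dz": -0.057,"wx": -0.03,"wy": 0,"wz": 0,"fingers": 0},{"dx": 0,"dy": 0.018,"dz": -0.057,"wx": -0.03,"wy": 0,"wz": 0,"fingers": 0},{"dx": 0,"dy": 0.018,"dz": -0.057,"wx": -0.03,"wy": 0,"wz": 0,"fingers": 0}]'

```text
clock: 12.38
eef_pos: [526.2, -125.9, 199.4]
tool_rot: [-1.942, 1.569, -0.258]
force: [0.0, 0.5, 0.3]
width: 85.5
```

Request:
servo_tool --rows '[{"dx": 0,"dy": 0.0185,"dz": -0.057,"wx": -0.03,"wy": 0,"wz": 0,"fingers": 0},{"dx": 0.01,"dy": 0.0185,"dz": -0.057,"wx": -0.03,"wy": 0,"wz": 0,"fingers": 0},{"dx": 0.03,"dy": 0.019,"dz": -0.057,"wx": -0.03,"wy": 0,"wz": 0,"fingers": 0},{"dx": 0.04,"dy": 0.019,"dz": -0.057,"wx": -0.03,"wy": 0,"wz": 0,"fingers": 0},{"dx": 0.04,"dy": 0,"dz": 0,"wx": 0,"wy": 0,"wz": 0,"fingers": 0}]'

```text
clock: 13.0
eef_pos: [489.2, -306.6, 108.8]
tool_rot: [-3.006, 1.566, -1.316]
force: [0.2, 0.8, 0.5]
width: 85.5
```

Request:
servo_tool --rows '[{"dx": 0,"dy": 0,"dz": 0,"wx": 0,"wy": 0,"wz": 0,"fingers": 0}]'

```text
clock: 13.12
eef_pos: [489.2, -300.4, 107.2]
tool_rot: [0.891, 1.567, 2.587]
force: [-0.3, 0.5, -0.2]
width: 85.3
```

```bash
python3 avg.py 6; python3 plan.py 490,-301.5,40,1.698,2,0 490,-301.5,4,1.698,2,0; python3 -c "
import cv2,numpy as np
a=cv2.resize(cv2.imread('pics/side6.png')[130:220,215:325],None,fx=5,fy=5,interpolation=2);cv2.imwrite('pics/p6.png',a)
a=cv2.resize(cv2.imread('pics/side6.png')[200:310,205:345],None,fx=4,fy=4,interpolation=2);cv2.imwrite('pics/p6b.png',a)
a=cv2.resize(cv2.imread('pics/top6.png')[130:220,160:400],None,fx=3.3,fy=3.3,interpolation=2);cv2.imwrite('pics/p6c.png',a)"
```

```text
pos [ 491.53 -300.4   109.43] sd [0.6 0.1 0.6] F [0.04 0.1  0.5 ] jaw 1.6981 xdown [ 0.001 -0.    -1.   ] w 85.5 t 13.32
side tcp+11 [265.8 246.5]
top tcp+11 [360.9 192.8]
[ 492.1 -300.5  110. ] jaw 1.6986 F [-0.3 -0.1  0.3] w 85.5 t 13.32
0 {"dx": 0.0466, "dy": 0.0016, "dz": -0.0004, "wx": 0.003, "wy": -0.006, "wz": 0.011, "fingers": 0.0}
1 {"dx": 0.0467, "dy": 0.0015, "dz": -0.0005, "wx": 0.003, "wy": -0.006, "wz": 0.011, "fingers": 0.0}
2 {"dx": 0.024, "dy": -0.0, "dz": 0.0, "wx": -0.0, "wy": -0.0, "wz": -0.0, "fingers": 0.0}
3 {"dx": 0.024, "dy": -0.0, "dz": 0.0, "wx": -0.0, "wy": -0.0, "wz": -0.0, "fingers": 0.0}
```

View pics/p6.png

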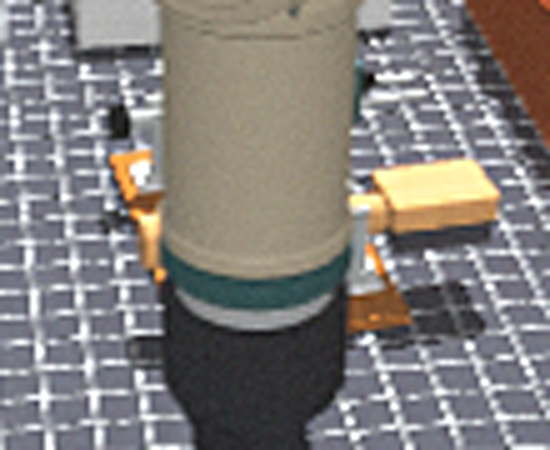

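View pics/p6b.png

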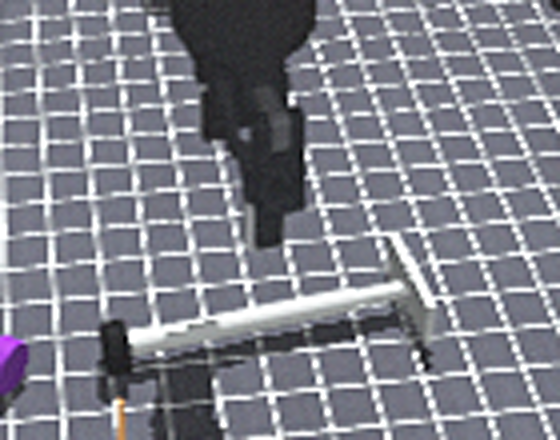

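View pics/p6c.png

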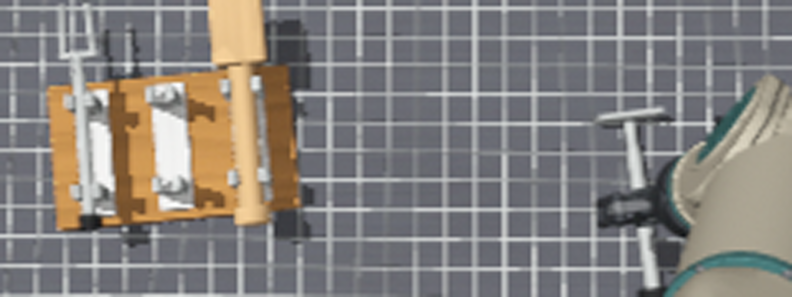

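The brush sits in the wide clips, parallel to the holder. Descending on the scraper.

Request:
servo_tool --rows '[{"dx": 0.05,"dy": 0.0015,"dz": -0.001,"wx": 0,"wy": 0,"wz": 0,"fingers": 0},{"dx": 0.05,"dy": 0,"dz": 0,"wx": 0,"wy": 0,"wz": 0,"fingers": 0},{"dx": 0.025,"dy": 0,"dz": 0,"wx": 0,"wy": 0,"wz": 0,"fingers": 0},{"dx": 0.014,"dy": 0,"dz": 0,"wx": 0,"wy": 0,"wz": 0,"fingers": 0},{"dx": 0,"dy": 0,"dz": 0,"wx": 0,"wy": 0,"wz": 0,"fingers": 0}]'

```text
clock: 13.95
eef_pos: [490.1, -301.7, 4.3]
tool_rot: [-2.208, 1.57, -0.51]
force: [0.3, -0.0, 0.1]
width: 85.2
```

Request:
servo_tool --rows '[{"dx": 0,"dy": 0,"dz": 0,"wx": 0,"wy": 0,"wz": 0,"fingers": 1},{"dx": 0,"dy": 0,"dz": 0,"wx": 0,"wy": 0,"wz": 0,"fingers": 1},{"dx": 0,"dy": 0,"dz": 0,"wx": 0,"wy": 0,"wz": 0,"fingers": 1},{"dx": 0,"dy": 0,"dz": 0,"wx": 0,"wy": 0,"wz": 0,"fingers": 1},{"dx": 0,"dy": 0,"dz": 0,"wx": 0,"wy": 0,"wz": 0,"fingers": 1}]'

```text
clock: 14.58
eef_pos: [489.9, -301.7, 4.5]
tool_rot: [-2.019, 1.57, -0.322]
force: [-0.6, 0.1, 4.2]
width: 11.6
```

Request:
servo_tool --rows '[{"dx": -0.03,"dy": 0,"dz": 0,"wx": 0,"wy": 0,"wz": 0,"fingers": 1},{"dx": -0.06,"dy": 0,"dz": 0,"wx": 0,"wy": 0,"wz": 0,"fingers": 1},{"dx": -0.06,"dy": 0,"dz": 0,"wx": 0,"wy": 0,"wz": 0,"fingers": 1},{"dx": -0.045,"dy": 0,"dz": 0,"wx": 0,"wy": 0,"wz": 0,"fingers": 1},{"dx": 0,"dy": 0,"dz": 0,"wx": 0,"wy": 0,"wz": 0,"fingers": 1}]'

```text
clock: 15.2
eef_pos: [491.2, -302.6, 152.7]
tool_rot: [-2.212, 1.566, -0.515]
force: [-0.0, -0.2, -1.0]
width: 12.1
```

```bash
python3 avg.py 7; python3 plan.py 562.5,174.3,150,1.669,10,1;python3 -c "
import cv2,numpy as np
a=cv2.resize(cv2.imread('pics/side7.png')[170:290,205:345],None,fx=4,fy=4,interpolation=2);cv2.imwrite('pics/p7.png',a)"
```

```text
pos [ 489.21 -301.22  149.59] sd [0.5 0.3 0.8] F [-0.68 -0.15 -1.72] jaw 1.6972 xdown [-0.001  0.001 -1.   ] w 12.3 t 15.4
side tcp+11 [265. 233.]
top tcp+11 [364.3 192.3]
[ 488.7 -301.   148.7] jaw 1.6972 F [-0.5 -0.2 -2. ] w 12.3 t 15.4
0 {"dx": -0.0001, "dy": -0.0177, "dz": 0.0616, "wx": 0.027, "wy": 0.002, "wz": -0.002, "fingers": 1.0}
1 {"dx": -0.0001, "dy": -0.0176, "dz": 0.0617, "wx": 0.027, "wy": 0.002, "wz": -0.002, "fingers": 1.0}
2 {"dx": -0.0001, "dy": -0.0174, "dz": 0.0617, "wx": 0.027, "wy": 0.002, "wz": -0.002, "fingers": 1.0}
3 {"dx": -0.0001, "dy": -0.0172, "dz": 0.0618, "wx": 0.027, "wy": 0.002, "wz": -0.002, "fingers": 1.0}
4 {"dx": -0.0001, "dy": -0.0171, "dz": 0.0618, "wx": 0.027, "wy": 0.002, "wz": -0.002, "fingers": 1.0}
5 {"dx": -0.0001, "dy": -0.0169, "dz": 0.0619, "wx": 0.027, "wy": 0.002, "wz": -0.002, "fingers": 1.0}
6 {"dx": -0.0001, "dy": -0.0167, "dz": 0.0619, "wx": 0.027, "wy": 0.002, "wz": -0.002, "fingers": 1.0}
7 {"dx": -0.0001, "dy": -0.0165, "dz": 0.062, "wx": 0.027, "wy": 0.002, "wz": -0.002, "fingers": 1.0}
8 {"dx": -0.0002, "dy": -0.0164, "dz": 0.062, "wx": 0.027, "wy": 0.002, "wz": -0.002, "fingers": 1.0}
9 {"dx": -0.0002, "dy": -0.0162, "dz": 0.0621, "wx": 0.027, "wy": 0.002, "wz": -0.002, "fingers": 1.0}
```

View pics/p7.png

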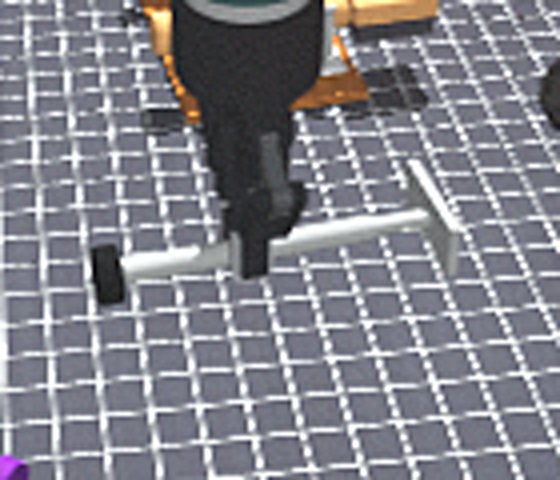

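Request:
servo_tool --rows '[{"dx": 0,"dy": -0.0177,"dz": 0.0617,"wx": 0.027,"wy": 0,"wz": 0,"fingers": 1},{"dx": 0,"dy": -0.0176,"dz": 0.0617,"wx": 0.027,"wy": 0,"wz": 0,"fingers": 1},{"dx": 0,"dy": -0.0174,"dz": 0.0617,"wx": 0.027,"wy": 0,"wz": 0,"fingers": 1},{"dx": 0,"dy": -0.0172,"dz": 0.0618,"wx": 0.027,"wy": 0,"wz": 0,"fingers": 1},{"dx": 0,"dy": -0.017,"dz": 0.0618,"wx": 0.027,"wy": 0,"wz": 0,"fingers": 1}]'

```text
clock: 16.02
eef_pos: [525.8, -62.3, 148.8]
tool_rot: [1.427, 1.568, 3.11]
force: [0.4, -0.9, -0.8]
width: 11.8
```

Request:
servo_tool --rows '[{"dx": 0,"dy": -0.017,"dz": 0.0619,"wx": 0.027,"wy": 0,"wz": 0,"fingers": 1},{"dx": 0,"dy": -0.0167,"dz": 0.0619,"wx": 0.027,"wy": 0,"wz": 0,"fingers": 1},{"dx": 0,"dy": -0.0165,"dz": 0.062,"wx": 0.027,"wy": 0,"wz": 0,"fingers": 1},{"dx": 0,"dy": -0.0164,"dz": 0.062,"wx": 0.027,"wy": 0,"wz": 0,"fingers": 1},{"dx": 0,"dy": -0.016,"dz": 0.062,"wx": 0.027,"wy": 0,"wz": 0,"fingers": 1}]'

```text
clock: 16.65
eef_pos: [562.7, 174.9, 148.6]
tool_rot: [1.897, 1.568, -2.717]
force: [1.1, -0.7, -0.3]
width: 11.8
```

Request:
servo_tool --rows '[{"dx": 0,"dy": 0,"dz": 0,"wx": 0,"wy": 0,"wz": 0,"fingers": 1},{"dx": 0,"dy": 0,"dz": 0,"wx": 0,"wy": 0,"wz": 0,"fingers": 1}]'

```text
clock: 16.9
eef_pos: [562.5, 172.8, 148.9]
tool_rot: [2.094, 1.568, -2.52]
force: [0.1, -0.8, -2.1]
width: 11.8
```

```bash
python3 avg.py 8; python3 plan.py 562.5,174.6,85,1.668,3,1; python3 -c "
import cv2,numpy as np
a=cv2.resize(cv2.imread('pics/side8.png')[110:220,205:345],None,fx=4,fy=4,interpolation=2);cv2.imwrite('pics/p8.png',a)
a=cv2.resize(cv2.imread('pics/top8.png')[120:220,160:290],None,fx=5,fy=5,interpolation=2);cv2.imwrite('pics/p8c.png',a)"
```

```text
pos [563.12 171.79 149.66] sd [0.2 0.1 0.3] F [ 0.02 -0.12 -1.1 ] jaw 1.6666 xdown [-0.001 -0.001 -1.   ] w 11.9 t 17.1
side tcp+11 [265.2 135.9]
top tcp+11 [205.8 167. ]
[563.4 171.9 150. ] jaw 1.6664 F [-0.2  0.6 -0.7] w 11.9 t 17.1
0 {"dx": 0.0289, "dy": 0.0002, "dz": 0.0012, "wx": -0.005, "wy": -0.003, "wz": -0.002, "fingers": 1.0}
1 {"dx": 0.0289, "dy": 0.0003, "dz": 0.0012, "wx": -0.005, "wy": -0.003, "wz": -0.002, "fingers": 1.0}
2 {"dx": 0.0289, "dy": 0.0003, "dz": 0.0012, "wx": -0.005, "wy": -0.003, "wz": -0.002, "fingers": 1.0}
```

View pics/p8.png

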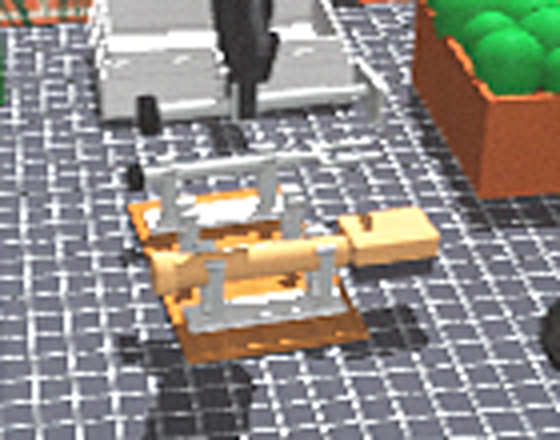

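View pics/p8c.png

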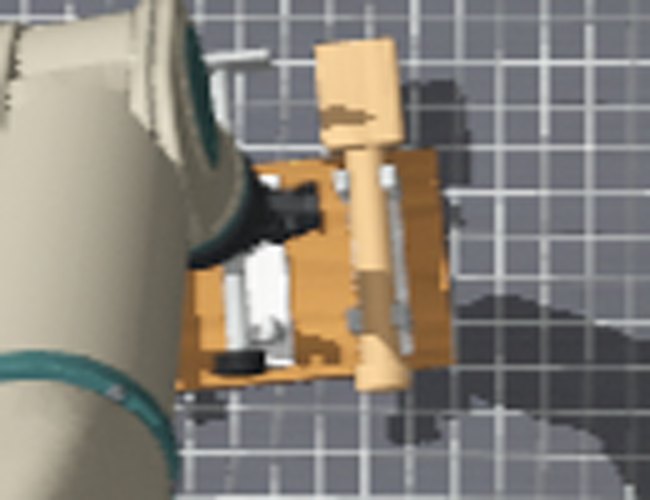

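Request:
servo_tool --rows '[{"dx": 0.04,"dy": 0,"dz": 0.001,"wx": 0,"wy": 0,"wz": 0,"fingers": 1},{"dx": 0.045,"dy": 0,"dz": 0,"wx": 0,"wy": 0,"wz": 0,"fingers": 1},{"dx": 0.019,"dy": 0,"dz": 0,"wx": 0,"wy": 0,"wz": 0,"fingers": 1},{"dx": 0,"dy": 0,"dz": 0,"wx": 0,"wy": 0,"wz": 0,"fingers": 1},{"dx": 0,"dy": 0,"dz": 0,"wx": 0,"wy": 0,"wz": 0,"fingers": 1}]'

```text
clock: 17.73
eef_pos: [564.4, 174.4, 73.4]
tool_rot: [-1.393, 1.569, 0.275]
force: [0.5, 0.3, -1.3]
width: 12.0
```

```bash
python3 avg.py 9; python3 -c "
import cv2,numpy as np
a=cv2.resize(cv2.imread('pics/side9.png')[120:210,215:325],None,fx=6,fy=6,interpolation=2);cv2.imwrite('pics/p9.png',a)
a=cv2.resize(cv2.imread('pics/top9.png')[140:210,170:270],None,fx=7,fy=7,interpolation=2);cv2.imwrite('pics/p9c.png',a)"
```

```text
pos [564.25 174.61  73.47] sd [0.2 0.1 0.1] F [-0.01  0.38 -0.97] jaw 1.6687 xdown [ 0.002  0.001 -1.   ] w 12.0 t 17.93
side tcp+11 [265.3 156.3]
top tcp+11 [208.8 170.4]
```

View pics/p9.png

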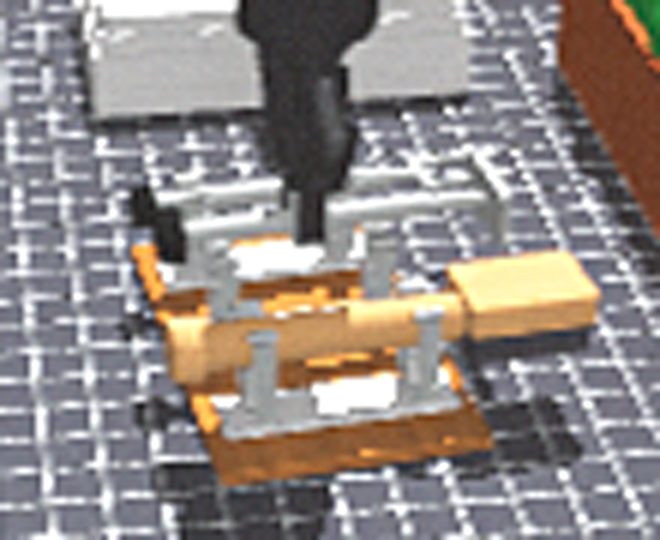

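View pics/p9c.png

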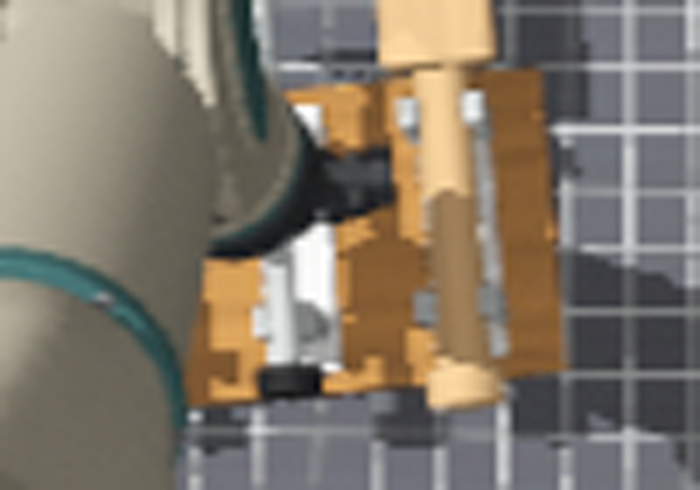

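Request:
servo_tool --rows '[{"dx": 0.006,"dy": 0,"dz": 0,"wx": 0,"wy": 0,"wz": 0,"fingers": 1},{"dx": 0.006,"dy": 0,"dz": 0,"wx": 0,"wy": 0,"wz": 0,"fingers": 1},{"dx": 0,"dy": 0,"dz": 0,"wx": 0,"wy": 0,"wz": 0,"fingers": 1}]'

```text
clock: 18.3
eef_pos: [563.6, 175.5, 63.2]
tool_rot: [-0.555, 1.569, 1.114]
force: [0.2, 2.2, -0.7]
width: 11.3
```

Request:
servo_tool --rows '[{"dx": 0.003,"dy": 0,"dz": 0,"wx": 0,"wy": 0,"wz": 0,"fingers": 1},{"dx": 0,"dy": 0,"dz": 0,"wx": 0,"wy": 0,"wz": 0,"fingers": 1}]'

```text
clock: 18.55
eef_pos: [563.9, 175.0, 61.3]
tool_rot: [-0.994, 1.569, 0.675]
force: [0.6, 2.9, 2.7]
width: 11.6
```

Request:
servo_tool --rows '[{"dx": 0.003,"dy": 0,"dz": 0,"wx": 0,"wy": 0,"wz": 0,"fingers": 1},{"dx": 0,"dy": 0,"dz": 0,"wx": 0,"wy": 0,"wz": 0,"fingers": 1}]'

```text
clock: 18.8
eef_pos: [564.0, 174.3, 59.1]
tool_rot: [-1.615, 1.57, 0.053]
force: [0.3, 1.4, 3.4]
width: 11.7
```

Request:
servo_tool --rows '[{"dx": 0.003,"dy": 0,"dz": 0.001,"wx": 0,"wy": 0,"wz": 0,"fingers": 1},{"dx": 0,"dy": 0,"dz": 0,"wx": 0,"wy": 0,"wz": 0,"fingers": 1}]'

```text
clock: 19.05
eef_pos: [563.6, 175.0, 56.3]
tool_rot: [-2.018, 1.57, -0.349]
force: [1.9, 0.7, 1.8]
width: 11.9
```

Request:
servo_tool --rows '[{"dx": 0.003,"dy": 0,"dz": 0,"wx": 0,"wy": 0,"wz": 0,"fingers": 1},{"dx": 0,"dy": 0,"dz": 0,"wx": 0,"wy": 0,"wz": 0,"fingers": 1}]'

```text
clock: 19.3
eef_pos: [563.1, 175.0, 53.7]
tool_rot: [2.049, 1.57, -2.565]
force: [2.6, 1.1, -2.1]
width: 11.7
```

Request:
servo_tool --rows '[{"dx": 0.003,"dy": 0,"dz": 0,"wx": 0,"wy": 0,"wz": 0,"fingers": 1},{"dx": 0,"dy": 0,"dz": 0,"wx": 0,"wy": 0,"wz": 0,"fingers": 1}]'

```text
clock: 19.55
eef_pos: [562.6, 175.0, 51.5]
tool_rot: [1.744, 1.569, -2.871]
force: [1.5, 0.0, -1.7]
width: 11.9
```

Request:
servo_tool --rows '[{"dx": 0.003,"dy": 0,"dz": 0,"wx": 0,"wy": 0,"wz": 0,"fingers": 1},{"dx": 0,"dy": 0,"dz": 0,"wx": 0,"wy": 0,"wz": 0,"fingers": 1}]'

```text
clock: 19.8
eef_pos: [562.5, 175.7, 49.3]
tool_rot: [1.239, 1.569, 2.908]
force: [-0.0, 1.6, -3.6]
width: 11.7
```

Request:
servo_tool --rows '[{"dx": 0.0025,"dy": 0,"dz": 0,"wx": 0,"wy": 0,"wz": 0,"fingers": 1},{"dx": 0,"dy": 0,"dz": 0,"wx": 0,"wy": 0,"wz": 0,"fingers": 1}]'

```text
clock: 20.05
eef_pos: [562.8, 175.6, 48.4]
tool_rot: [0.928, 1.57, 2.597]
force: [-3.3, 2.1, 5.0]
width: 11.9
```

Request:
servo_tool --rows '[{"dx": 0.0015,"dy": 0,"dz": 0,"wx": 0,"wy": 0,"wz": 0,"fingers": 1},{"dx": 0,"dy": 0,"dz": 0,"wx": 0,"wy": 0,"wz": 0,"fingers": 1}]'

```text
clock: 20.3
eef_pos: [562.8, 175.6, 48.3]
tool_rot: [0.553, 1.57, 2.223]
force: [-4.7, 2.0, 12.4]
width: 11.8
```

Bottomed firmly on the posts at the expected height (z 48.3). Release and lift.

Request:
servo_tool --rows '[{"dx": 0,"dy": 0,"dz": 0,"wx": 0,"wy": 0,"wz": 0,"fingers": 0.4},{"dx": 0,"dy": 0,"dz": 0,"wx": 0,"wy": 0,"wz": 0,"fingers": 0.4},{"dx": 0,"dy": 0,"dz": 0,"wx": 0,"wy": 0,"wz": 0,"fingers": 0.4},{"dx": -0.005,"dy": 0,"dz": 0,"wx": 0,"wy": 0,"wz": 0,"fingers": 0.4}]'

```text
clock: 20.8
eef_pos: [563.1, 174.9, 50.2]
tool_rot: [1.991, 1.57, -2.624]
force: [0.4, 0.4, -1.0]
width: 51.4
```

Request:
servo_tool --rows '[{"dx": -0.02,"dy": 0,"dz": 0,"wx": 0,"wy": 0,"wz": 0,"fingers": 0.4},{"dx": -0.05,"dy": 0,"dz": 0,"wx": 0,"wy": 0,"wz": 0,"fingers": 0.4},{"dx": -0.07,"dy": 0,"dz": 0,"wx": 0,"wy": 0,"wz": 0,"fingers": 0.4},{"dx": -0.07,"dy": 0,"dz": 0,"wx": 0,"wy": 0,"wz": 0,"fingers": 0.4},{"dx": -0.02,"dy": 0.03,"dz": -0.06,"wx": 0,"wy": 0,"wz": 0,"fingers": 0.4}]'

```text
clock: 21.42
eef_pos: [548.4, 132.1, 227.6]
tool_rot: [-1.218, 1.561, 0.457]
force: [0.3, -1.0, -1.2]
width: 50.8
```

Request:
servo_tool --rows '[{"dx": 0,"dy": 0.03,"dz": -0.06,"wx": 0,"wy": 0,"wz": 0,"fingers": 0.4},{"dx": 0,"dy": 0.03,"dz": -0.06,"wx": 0,"wy": 0,"wz": 0,"fingers": 0.4},{"dx": 0,"dy": 0.03,"dz": -0.06,"wx": 0,"wy": 0,"wz": 0,"fingers": 0.4},{"dx": 0,"dy": 0.03,"dz": -0.06,"wx": 0,"wy": 0,"wz": 0,"fingers": 0.4},{"dx": 0,"dy": 0.02,"dz": -0.06,"wx": 0,"wy": 0,"wz": 0,"fingers": 0.4}]'

```text
clock: 22.05
eef_pos: [462.0, -107.5, 224.2]
tool_rot: [-1.615, 1.57, 0.054]
force: [0.8, -0.7, -0.2]
width: 51.1
```

Request:
servo_tool --rows '[{"dx": 0,"dy": 0.02,"dz": -0.06,"wx": 0,"wy": 0,"wz": 0,"fingers": 0.4},{"dx": 0,"dy": 0,"dz": -0.06,"wx": 0,"wy": 0,"wz": 0,"fingers": 0.4},{"dx": 0,"dy": 0,"dz": -0.06,"wx": 0,"wy": 0,"wz": 0,"fingers": 0.4},{"dx": 0,"dy": 0,"dz": -0.06,"wx": 0,"wy": 0,"wz": 0,"fingers": 0.4},{"dx": 0,"dy": 0,"dz": 0,"wx": 0,"wy": 0,"wz": 0,"fingers": 0.4}]'

```text
clock: 22.68
eef_pos: [464.9, -291.3, 224.2]
tool_rot: [-2.858, 1.567, -1.195]
force: [0.1, 0.1, -0.5]
width: 51.6
```

```bash
python3 avg.py 10; python3 - <<'E'
from h import *
for l,z in(("brush_mid",60),("scraper_mid",60),("fork_mid",60),("shaker",0)):
    for n in("side","top"):
        print(l,n,[(np.round(d['point'],1).tolist(),round(d['conf'],2),onz(n,d['point'],z).round(0)[:2].tolist()) for d in ctrl.mark_of(l,n) if d['conf']>.35])
a=cv2.resize(cv2.imread('pics/side10.png')[120:210,215:325],None,fx=7,fy=6.5,interpolation=2);cv2.imwrite('pics/p10.png',a)
a=cv2.resize(cv2.imread('pics/top10.png')[125:210,165:265],None,fx=7,fy=7,interpolation=2);cv2.imwrite('pics/p10c.png',a)
E
```

```text
pos [ 465.37 -286.46  223.57] sd [0.2 1.2 0.2] F [ 0.38  0.17 -0.04] jaw 1.6682 xdown [ 0.  0. -1.] w 51.3 t 22.88
side tcp+11 [252.8 202.3]
top tcp+11 [365.4 198.4]
brush_mid side [([270.3, 174.5], 0.66, [569.0, 98.0]), ([148.2, 163.7], 0.58, [172.0, 227.0])]
brush_mid top [([175.2, 297.1], 0.75, [161.0, 278.0]), ([232.8, 169.8], 0.6, [570.0, 100.0])]
scraper_mid side [([263.5, 164.3], 0.46, [557.0, 165.0])]
scraper_mid top [([204.9, 170.3], 0.79, [568.0, 191.0])]
fork_mid side []
fork_mid top [([187.3, 173.6], 0.5, [557.0, 249.0])]
shaker side [([360.9, 248.6], 0.76, [762.0, -212.0])]
shaker top [([323.4, 119.4], 0.68, [755.0, -203.0])]
```

View pics/p10.png

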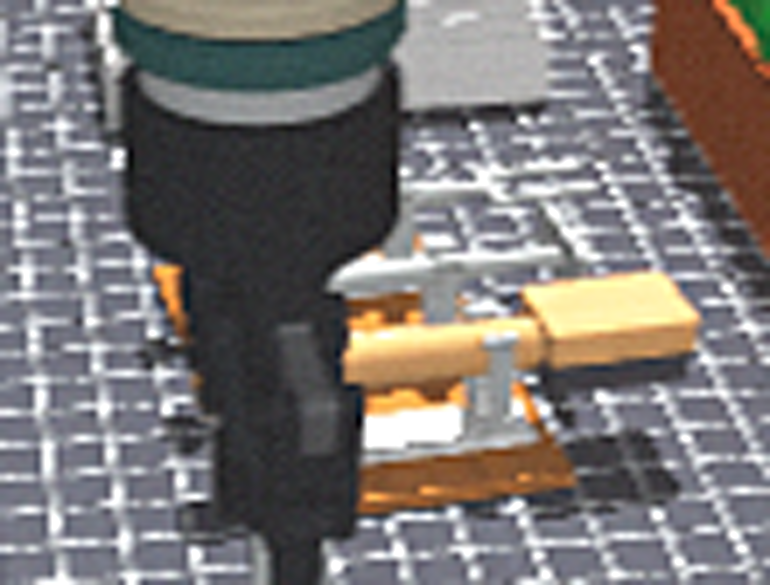

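View pics/p10c.png

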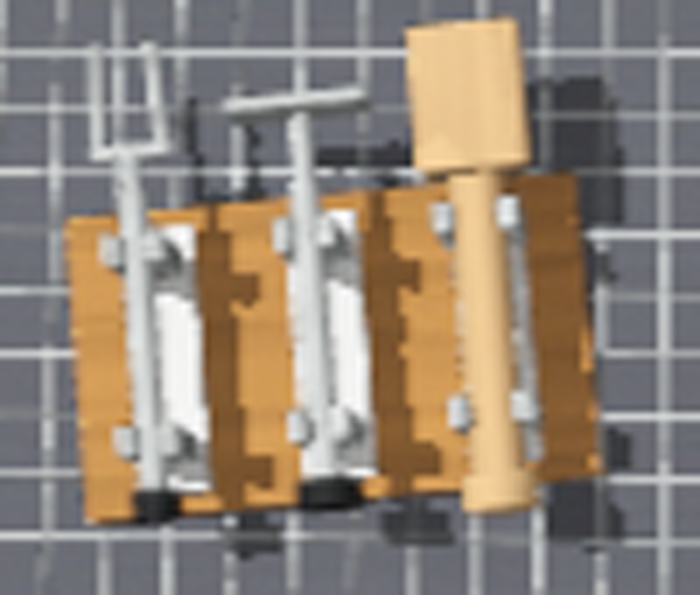

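Request:
servo_tool --rows '[{"dx": 0,"dy": -0.06,"dz": 0,"wx": 0,"wy": 0,"wz": 0,"fingers": 0.4},{"dx": 0,"dy": -0.06,"dz": 0,"wx": 0,"wy": 0,"wz": 0,"fingers": 0.4},{"dx": 0,"dy": -0.06,"dz": 0,"wx": 0,"wy": 0,"wz": 0,"fingers": 0.4},{"dx": 0,"dy": -0.06,"dz": 0,"wx": 0,"wy": 0,"wz": 0,"fingers": 0.4},{"dx": 0,"dy": 0,"dz": 0,"wx": 0,"wy": 0,"wz": 0,"fingers": 0.4}]'

```text
clock: 23.9
eef_pos: [647.9, -266.5, 221.8]
tool_rot: [-0.879, 1.569, 0.795]
force: [-0.7, 0.9, 0.2]
width: 51.1
```

```bash
python3 avg.py 11; python3 - <<'E'
from h import *
im=cv2.imread('pics/side11.png'); s=7
a=cv2.resize(im[125:210,215:325],None,fx=s,fy=s,interpolation=2)
R=lambda y:np.array([[np.cos(y),-np.sin(y)],[np.sin(y),np.cos(y)]])@np.array([1,0])
def P(X): p=proj('side',X); return tuple(int(round(v)) for v in((p[0]+.5-215)*s,(p[1]+.5-125)*s))
u=R(.097)
for c,r in(((570.1,95),13),((562.4,174.6),7)):
    for z in(60-r*.56,60+r*.56):   # silhouette bounds approx below/above view
        sg=1 if z>60 else -1
        A=np.array(c)-70*u;B=np.array(c)+70*u; n=np.array([-u[1],u[0]])*sg*r*.83
        cv2.line(a,P([*(A+n),z]),P([*(B+n),z]),(0,0,255),1)
cv2.imwrite('pics/p11.png',a)
E
```

```text
pos [ 644.03 -269.06  222.49] sd [0.9 0.7 0.4] F [-0.82 -0.45 -0.15] jaw 1.6688 xdown [-0.001 -0.    -1.   ] w 51.0 t 24.1
side tcp+11 [333.6 191.2]
top tcp+11 [358.2 135.1]
```

View pics/p11.png

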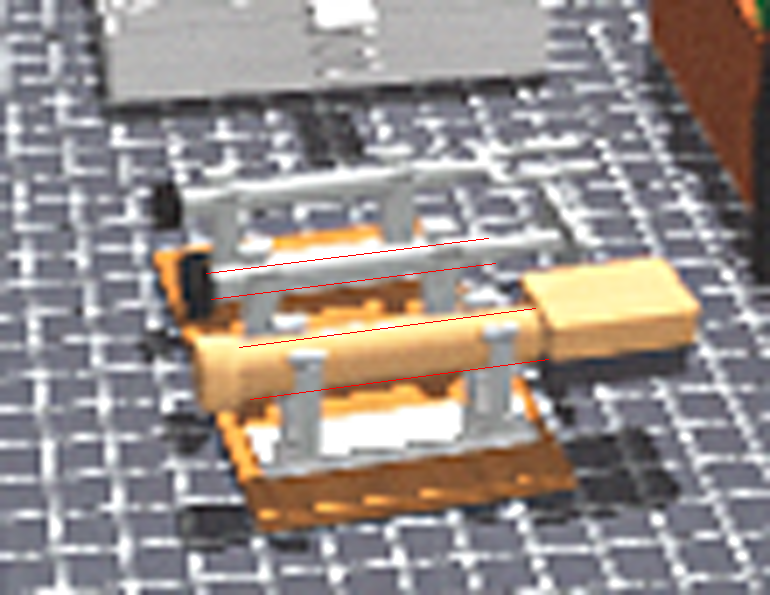

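```bash
python3 -c "
from cell import ctrl
print(ctrl.finish_job())"
```

```text
the job is handed in; nothing more can be done
None
```

I pressed the pale brush into the wide holder and the steel scraper into the middle, narrow holder. I then released both, moved the arm clear and handed the job in at about 24 s on the robot's clock. The hand-in gives no verdict, so success is judged from my own checks.

**Seating:** The press force rose, dropped as the clips snapped over, then rose again on the posts. The gripper stopped at 49.4 mm for the brush and 48.3 mm for the scraper, which is where fully home should be.

**Last pictures:** With the arm clear, both handles match the predicted level, central seat lines in the side view. In the top view, taken just before, both lie parallel in their clips. The fork is still clipped in and the shaker's readings changed by 7 mm at most.

**Weaker readings:** The networks' final point marks disagreed in places:
- **Scraper:** the side camera read y = 165 and the top camera y = 191, against an expected 174.6.
- **Fork:** the side camera missed it, and its top mark was about 17 mm from the first one.

I trusted the overlays, picture crops and contact heights over those marks, because the tools look correctly placed in the pictures.

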